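Drop a card carrier onto its register pins and lock it

ROBOT

A 7-joint arm with a two-finger parallel gripper is mounted at the origin on the work surface; the furniture and walls round the work are solid. World frame = base frame: x ahead of the robot, y to its left, z up, the work surface at z = 0. Lengths are in m, angles in degrees, forces in N, time in s.
With the tool pointing down it reaches from about 0.425 to 1.025 m from the base axis. Payload 9.4 kg.
Tool frame: the origin (TCP) lies between the finger pads; the fingertips stand 22 mm ahead of it and the grasp point (between the pads) lies 3 mm ahead of it; z points along the fingers, y is the direction in which the jaws open and shut (so a half turn about z gives the same grasp; the last joint's range is limited). The gripper opens to 85 mm and grips with 20 to 120 N. Pads are 22 mm wide; open, the fingers measure 114 mm over their backs; the gripper's body (76 mm by 85 mm) begins 54 mm behind the grasp point. The pads swing forward as they close: fully open they stand 13 mm farther back than shut.
Start: joints at [68.6, 34.337, -0.143, 91.639, 0.103, 54.024, -4.572], TCP at [0.212, -0.693, 0.253] pointing down, gripper open.
Joint ranges: [-147.43, 147.43], [-19.82, 112.94], [-74.19, 73.91], [6.32, 146.72], [-59.91, 239.91], [6.04, 106.73], [-150.56, 150.56]. Speed limits (degrees/s): [127.2, 127.2, 172.46, 172.46, 180, 180, 180].

INTERFACE

Orientations are given as a 3x3 rotation matrix whose columns are the frame's x, y, z axes.
In Python, from station import env, imaging gives the robot as it stands. The module is installed in compiled form; this text tells all that it offers.
- The arm moves only by the shell command python3 -m jog 'ROWS' [OPENING] [FORCE]. ROWS is JSON, one flat list of numbers, 6 for each row, row after row: the shift along the tool's x, y, z in units of 0.03 m (1.0 is 0.03 m), then the turn, a rotation vector about the tool's x, y, z in units of 4 degrees (1.0 is 4 degrees). A call has exactly 5 rows; each row shifts and turns the commanded pose from where the row before left it, along the tool's axes as they then stand; what a row does not reach is not made up. A row lasts 1/8 s, in which the tool goes at most 62.5 mm and 10.7 degrees, less where a joint would pass 70% of its speed; a pose out of reach is approached as far as the arm can. A call with a number of a shift or a turn outside -1 to 1 is refused whole. A call with a gripper value outside its range is refused whole. OPENING is the closure, from -1 (fully open) to 1 (shut), set as the call begins (- or left out, the last holds). The fingers move at their own pace and stop on an object; FORCE is the grip in N (left out, the last holds). Time passes only in rows, so rows that do not move let the fingers close, or fill a call up. It gives the time, the measured TCP pose, the force and the opening at its end, in the units of the state.
- env.sense(): the state, without advancing time (a new reading comes with each control period).
- imaging.camera(name): name is "side" or "top"; returns (picture, depth): 480x640x3 uint8, red, green, blue; 480x640 float32, m along the optical axis (not along the pixel's ray), 0 where there is no reading.
- imaging.calibration(name): a dict with "camera_matrix" (3x3 intrinsics, pixels), "world_from_camera" (4x4, takes a point from camera to world coordinates). Camera axes: x right, y down, z forward; pixel columns grow to the right and rows downward; lengths in m; the calibration is good to about 2 mm. A picture is of the moment at which its call begins. calibration takes no time and is no camera call.
- env.hand_in(): hands the job in, once; it reports no verdict.
Trained networks look in the newest picture that a camera, given by its name, has taken for a name from the list of things; names that differ only in an ending like _2 or _b are one class to them, and where a whole thing is asked for, a point or a joint stands for the part that bears it (a point fixed in the world has none). Each returns a list of dicts, best first, with "confidence" (0 to 1); they miss things now and then, are a little off and sometimes report something else, mostly with a low value. They report only what shows in the picture. A call takes as long as a camera call.
- imaging.spot_in(camera, name): "extent" ([left, top, right, bottom] in pixels, round what is visible of it).
- imaging.trace(camera, name): "pixels" (480x640 bool, what is visible of it) and "extent" ([left, top, right, bottom] in pixels, round what is visible of it).
The state is a dict: "t": time; "joint_pos": joint angles; "qd": joint speeds; "joint_efforts": joint torques, N m; "eef_pos": TCP position; "tool_rot": TCP orientation; "wrist_force": force on the tool from outside, world axes, zero at the start; "moment": the same for the moment, N m; "grip_width": finger opening in m.
Only numpy, scipy, OpenCV 4.12 (cv2) and the standard library are available. Lean on these libraries where they do the work, as an engineer would, in place of code of your own. Each camera call takes 0.05 s, during which the arm holds its last target.

TASK

Get the card carrier into register for printing: with the fingertips gently nudge the plate back and sideways until both of its holes drop over the two pins and it lies flat on the base. Then push the turn button round until it points straight out over the plate, so that the plate is locked down. Push only, without gripping anything; do not lift or tip the plate, and leave the things round about where they are.

Things in the scene. Friction and masses are not known exactly. Their poses are not given: they have to be found in the camera images.
- register_base: Grey laminated board screwed to the table, 230 (its x) x 310 (its y) x 16 mm; place and yaw vary. Origin: centre of its underside; x points away from the robot towards the fence, z up. It carries an aluminium fence at the back, a turn button on the fence and two steel pins in front of it.
- fence_face (a point): Middle of the top front edge of the fence, at x = +85, y = 0, z = +30 mm in register_base. The fence runs along the base's y: 300 mm long, 22 mm wide, 14 mm high on the board (top 30 mm above the table).
- pin_left (a point): Top of the left pin, at x = +44, y = +50, z = +22 mm in register_base. Each pin is bullet-nosed: 10 mm diameter for its first 3 mm above the board, then a cone to 5 mm diameter at its top, 6 mm above the board.
- pin_right (a point): Top of the right pin, of the same shape, at x = +44, y = -80, z = +22 mm in register_base.
- seat (a point): Where the carrier plate's origin lies when seated on the pins: on the board's top, at x = +14, y = -15, z = +16 mm in register_base, the plate's axes parallel to the base's. The seated plate's back edge has 1 mm play to the fence, so a plate pushed flush to the fence has its holes in line with the pins to 1 mm.
- carrier_plate: Loose plywood plate, 140 (its x) x 220 (its y) x 12 mm, 0.22 to 0.4 kg; a white six-sided card and three brass tabs (3 mm high) are fixed on top. Origin: centre of its underside; x to its back edge (fence side), y to its left. It starts 15 to 38 mm too far left, 13 to 20 mm too far forward, turned up to 0.08 rad, its back part riding on the pins, front edge on the board.
- hole_left (a point): Centre, at the plate's top face, of the round through hole of 13 mm at x = +30, y = +65 mm in carrier_plate, in a steel surround.
- hole_right (a point): Centre, at the plate's top face, of the through slot, 13 (x) x 17 (y) mm, at x = +30, y = -65 mm in carrier_plate, in a steel surround. With both holes over the pins the plate drops flat by itself.
- plate_front (a point): Middle of the lower front edge of the plate, at x = -70 mm in carrier_plate; it stays on the board while the plate is only pushed. The plate slides at about 1 to 3 N.
- plate_back (a point): Middle of the lower back edge of the plate, at x = +70 mm in carrier_plate; about 8 mm above the board while the plate rides on the pins (tilted some 3 degrees, front down), on the board when seated.
- turn_button (a joint): Angle of the steel turn button (rad). 0: along the fence, pointing to the base's +y; grows anticlockwise seen from above, off the fence and over the plate; 1.57: straight out over the plate, to the base's -x; stop at 1.62. Starts at -0.45 to 0 (negative: points slightly backwards). Turns at about 1 N at the stud and stays where it is left.
- button_pivot (a point): Pivot of the turn button, on its top face, at x = +95, y = -105, z = +36 mm in register_base; the screw head is 4 mm higher. The button is 14 mm wide, 6 mm thick, reaches 40 mm from the pivot; its underside, 30 mm above the table, clears a seated plate by 2 mm but is blocked by a plate still riding on the pins.
- button_stud (a point): Top centre of the round thumb stud near the end of the turn button, 33 mm from the pivot; 10 mm diameter, 9 mm high, its top 45 mm above the table.
- squeegee: Squeegee with a timber grip and a black blade, 85 x 150 x 25 mm, left of the base. Bystander; origin centre of its underside.
- tape_roll: Roll of masking tape, 92 mm across, 24 mm high, right of the base towards the robot. Bystander; origin centre of its underside.
- ink_pot: Small ink pot with a screw lid, 58 mm across, 64 mm high, right of the base. Bystander; origin centre of its underside.

How it is judged (in metres and radians):
On the way, in this order (a step that is already met when the one before it is completed fails the run):
1. the plate lies flat on the base with both holes over the pins, the turn button still open (horizontal distance between hole_left and pin_left below 0.0035 m and horizontal distance between hole_right and pin_right below 0.0045 m and z of each of plate_front, plate_back in the frame of register_base below 0.0175 m and angle between carrier_plate's own z axis and vertical below 0.015 rad and value of joint turn_button below 0.6 rad), for 0.2 s.
2. the turn button has been swung out over the seated plate (horizontal distance between hole_left and pin_left below 0.0035 m and horizontal distance between hole_right and pin_right below 0.0045 m and z of each of plate_front, plate_back in the frame of register_base below 0.0175 m and angle between carrier_plate's own z axis and vertical below 0.015 rad and value of joint turn_button above 1.3 rad), for 0.2 s.
At the end, for the whole second after the job is handed in: The plate lies flat on the base (front and back edge within 1.5 mm of the board, tilt under 0.015 rad) with its round hole within 3.5 mm and its slot within 4.5 mm of their pins, at rest; the turn button points out over it (past 1.3 rad); the bystanders are within 20 mm of where they stood (all of step 2 and linear speed of carrier_plate below 0.01 m/s and distance of each of squeegee, tape_roll, ink_pot from where it was at the start of the episode below 0.02 m); the robot touches nothing.
It fails at once if the plate is lifted or tipped: its front edge more than 8 mm above the board or its back edge more than 18 mm (z of plate_front in the frame of register_base above 0.024 m or z of plate_back in the frame of register_base above 0.034 m).
It fails at once if the plate is pushed off the base or its fence (horizontal distance between carrier_plate and seat above 0.09 m).
It fails at once if the fingers push or press the plate with more than 25 N (contact force between the fingers and carrier_plate above 25 N).
It fails at once if the turn button is pinched, or it or the base is pressed with more than 35 N (contact force between the fingers and register_base above 35 N).
It fails at once if a bystander (squeegee, tape roll or ink pot) is moved by more than 20 mm (distance of any of squeegee, tape_roll, ink_pot from where it was at the start of the episode above 0.02 m).
It also fails if it takes over 64 s, if anything falls off the work surface, if the arm or the gripper's body presses on something with over 40 N, if the wrist force passes 120 N, or if a joint passes its speed limit or range.

## Working session

There is one attempt and no reset: what is moved stays moved. The work goes in short steps, Python scripts to look and compute and a shell command to move; the robot and the scene stay as the last step left them, time stands still between calls to the robot, and variables do not carry over. Pictures are saved under pics/ and viewed, and the job is handed in when it is done.

```bash
mkdir -p pics; ls; python3 - <<'E'
from station import env, imaging
import cv2
s=env.sense(); print({k:(v if not hasattr(v,'round') else v) for k,v in s.items()})
for n in("side","top"):
    p,d=imaging.camera(n); cv2.imwrite(f"pics/{n}0.png",p[:,:,::-1]); c=imaging.calibration(n); print(n,c)
E
```

```text
pics
{'t': 0.0, 'joint_pos': array([68.59983531, 34.3853888 , -0.14625335, 91.68019603,  0.10454185,
       54.02369195, -4.57237897]), 'qd': array([-0.00280489,  0.0270717 , -0.01544435, -0.00386824, -0.0951474 ,
       -0.01715532,  0.006782  ]), 'joint_efforts': array([ 3.07279779e-04, -7.76451445e+01,  1.56563636e+00, -2.58016187e+01,
        1.23735165e-02,  8.73766345e-03,  2.18995467e-05]), 'eef_pos': array([ 0.21189832, -0.69289241,  0.25241039]), 'tool_rot': array([[ 9.56253534e-01,  2.92538570e-01, -6.03292505e-04],
       [ 2.92539150e-01, -9.56252471e-01,  1.43456184e-03],
       [-1.57235280e-04, -1.54829150e-03, -9.99998789e-01]]), 'wrist_force': array([-0.08488873, -0.72591616, -0.59344573]), 'moment': array([-0.00740847,  0.01186267, -0.05422424]), 'grip_width': 0.08539352157799712}
side {'camera_matrix': array([[460.35450188,   0.        , 310.90116306],
       [  0.        , 460.35450188, 244.17369856],
       [  0.        ,   0.        ,   1.        ]]), 'world_from_camera': array([[-0.84227511, -0.34751923,  0.41207162,  0.06397836],
       [-0.53900466,  0.53328184, -0.65198501,  0.76638884],
       [ 0.00682702, -0.77125927, -0.63648451,  0.8396247 ],
       [ 0.        ,  0.        ,  0.        ,  1.        ]])}
top {'camera_matrix': array([[529.76836118,   0.        , 317.56985129],
       [  0.        , 529.76836118, 243.6783782 ],
       [  0.        ,   0.        ,   1.        ]]), 'world_from_camera': array([[ 0.02917207, -0.98659013,  0.16058922,  0.35324537],
       [-0.99955238, -0.02985895, -0.00186521, -0.0351504 ],
       [ 0.00663523, -0.16046292, -0.98701957,  1.26290673],
       [ 0.        ,  0.        ,  0.        ,  1.        ]])}
```

View pics/top0.png

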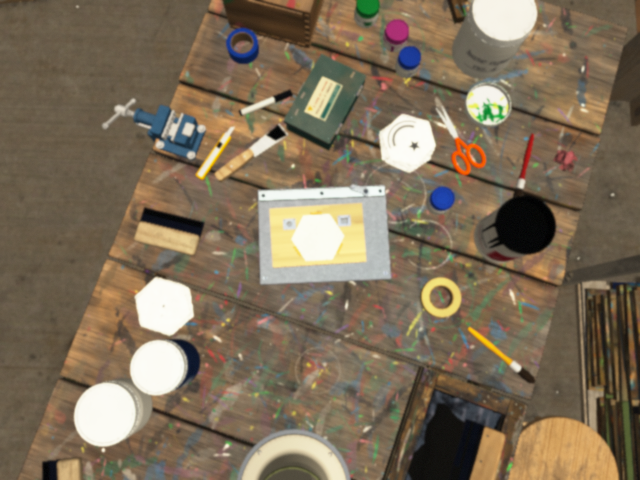

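View pics/side0.png

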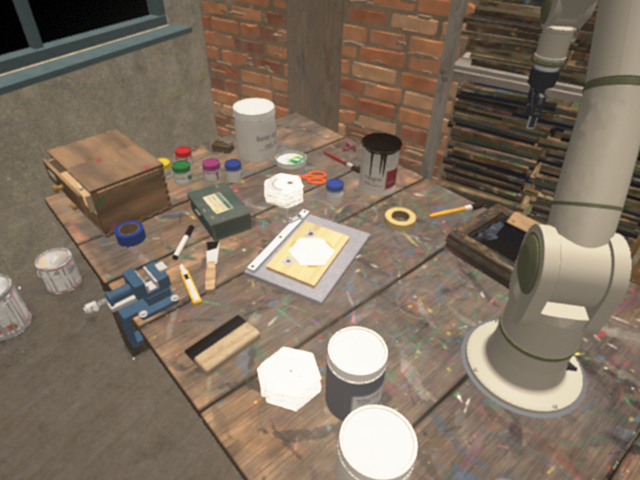

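The top picture shows the base at about (324,236), the plate on it at (318,237), the fence at row 193 and the button at (370,190). The ink pot is at (443,198), the tape at (441,297) and the squeegee at (169,231). I'll zoom in next.

```bash
cat > h.py <<'E'
from station import env, imaging
import numpy as np, cv2
def crop(n,x0,y0,x1,y1,k,fn):
    p,d=imaging.camera(n); c=cv2.resize(p[y0:y1,x0:x1],None,fx=k,fy=k,interpolation=cv2.INTER_CUBIC); cv2.imwrite("pics/"+fn,c[:,:,::-1]); return p,d
def ray(n,uv,z):
    c=imaging.calibration(n);K=c["camera_matrix"];T=c["world_from_camera"]
    uv=np.atleast_2d(uv).astype(float); r=np.c_[(uv-K[:2,2])/[K[0,0],K[1,1]],np.ones(len(uv))]@T[:3,:3].T
    s=(z-T[2,3])/r[:,2]; return T[:3,3]+r*s[:,None]
def proj(n,P):
    c=imaging.calibration(n);K=c["camera_matrix"];T=c["world_from_camera"]
    q=(np.atleast_2d(P)-T[:3,3])@T[:3,:3]; q=q@K.T; return q[:,:2]/q[:,2:]
E
python3 - <<'E'
from h import *
p,d=crop("top",245,175,405,295,5,"topz.png")
for n in["register_base","carrier_plate","hole_left","hole_right","turn_button","button_stud","pin_left","squeegee","tape_roll","ink_pot"]:
    r=imaging.spot_in("top",n); print(n,[(np.round(x["extent"],1).tolist(),round(x["confidence"],2)) for x in r[:3]])
m=imaging.trace("top","register_base")[0]["pixels"]; m2=imaging.trace("top","carrier_plate")[0]["pixels"]
for nm,q,z in(("base",m,.016),("plate",m2,.02)):
    c=max(cv2.findContours(q.astype(np.uint8),cv2.RETR_EXTERNAL,cv2.CHAIN_APPROX_NONE)[0],key=cv2.contourArea)
    W=ray("top",c[:,0],z)[:,:2]; r=cv2.minAreaRect((W*1000).astype(np.float32)); print(nm,r)
crop("side",235,200,395,310,5,"sidez.png")
E
```

```text
register_base [([257.1, 186.0, 391.8, 287.8], 0.97), ([266.8, 203.6, 366.1, 268.3], 0.19)]
carrier_plate [([267.6, 203.1, 364.8, 266.6], 0.72)]
hole_left [([269.6, 203.2, 367.2, 269.0], 0.67), ([350.7, 180.2, 371.3, 195.8], 0.57)]
hole_right [([267.3, 202.1, 365.5, 270.0], 0.88)]
turn_button []
button_stud []
pin_left [([258.8, 179.5, 392.3, 284.6], 0.58)]
squeegee [([132.0, 209.5, 207.3, 258.5], 0.64), ([256.6, 183.0, 392.8, 284.7], 0.6)]
tape_roll [([422.2, 279.8, 461.1, 317.9], 0.96)]
ink_pot [([430.3, 184.3, 456.5, 219.0], 0.86), ([257.4, 182.1, 389.1, 286.0], 0.4)]
base ((581.5076904296875, -50.22859191894531), (232.5826873779297, 310.9456481933594), 4.3717360496521)
plate ((577.3035888671875, -35.67832946777344), (146.50489807128906, 227.01763916015625), 4.4720330238342285)
```

View pics/topz.png

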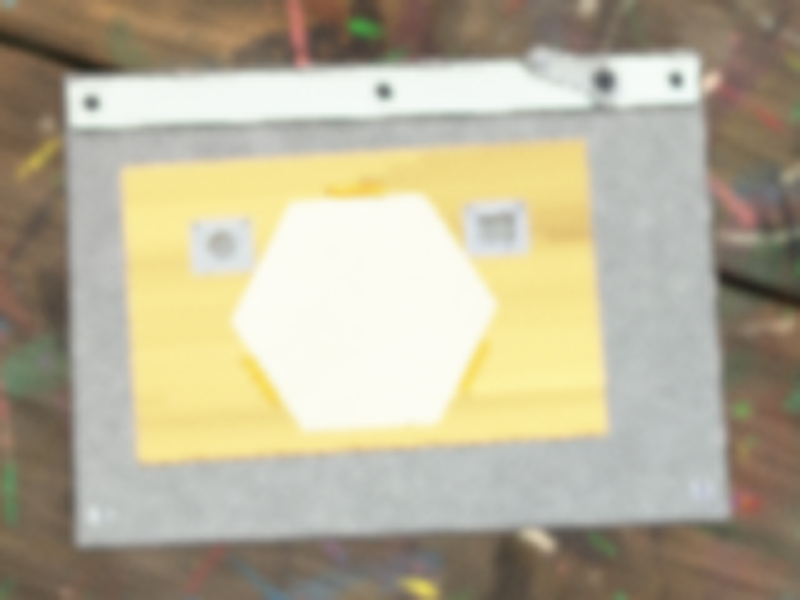

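View pics/sidez.png

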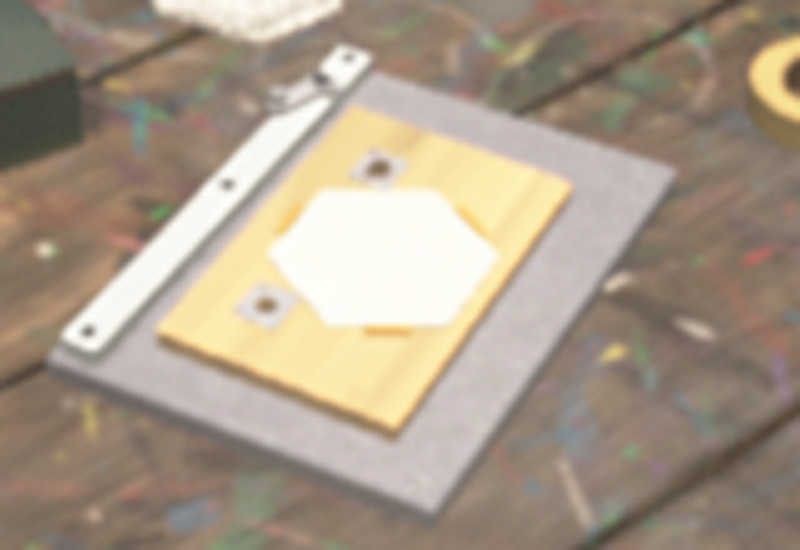

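```bash
cat >> h.py <<'E'
from scipy.optimize import least_squares
import os,json
def Rz(a): return np.array([[np.cos(a),-np.sin(a)],[np.sin(a),np.cos(a)]])
def b2w(P,b):  # base mm -> world m
    P=np.atleast_2d(P)/1000.; return np.c_[P[:,:2]@Rz(b[2]).T+b[:2],P[:,2]]
def w2b(P,b):
    P=np.atleast_2d(P); return np.c_[(P[:,:2]-b[:2])@Rz(b[2]),P[:,2:]]*1000
def platefit(p,b,tilt=True,x0=0,dbg=None,n="top"):
    """plate pose in base (x,y mm,yaw) of origin from yellow mask"""
    big=cv2.resize(p,None,fx=4,fy=4,interpolation=cv2.INTER_CUBIC)
    h=cv2.cvtColor(big,cv2.COLOR_RGB2HSV); m=((h[...,0]>14)&(h[...,0]<34)&(h[...,1]>60)&(h[...,2]>120)).astype(np.uint8)
    ctr=proj(n,b2w([[0,0,25]],b))[0]; M=np.zeros_like(m)
    poly=proj(n,b2w([[-113,150,16],[-113,-150,16],[84,-150,20],[84,150,20]],b))*4+1.5
    cv2.fillPoly(M,[poly.astype(int)],1); m=cv2.morphologyEx(m*M,cv2.MORPH_OPEN,np.ones((5,5)))
    c=max(cv2.findContours(m,cv2.RETR_EXTERNAL,cv2.CHAIN_APPROX_NONE)[0],key=cv2.contourArea)
    c=cv2.convexHull(c)
    mm=np.zeros_like(m); cv2.fillPoly(mm,[c],1); c=cv2.findContours(mm,cv2.RETR_EXTERNAL,cv2.CHAIN_APPROX_NONE)[0][0]
    uv=(c[:,0]+.5)/4-.5
    def f(q):
        zt=28
        W=ray(n,uv,.028)
        if tilt:  # iterate height by plate x
            for _ in range(3):
                B=w2b(W,b); L=(B[:,:2]-q[:2])@Rz(q[2]); z=(28+8*np.clip((L[:,0]+70)/140,0,1))/1000
                c0=imaging.calibration(n); T=c0["world_from_camera"]; o=T[:3,3]; d=(W-o); W=o+d*((z-o[2])/d[:,2])[:,None]
        B=w2b(W,b); L=(B[:,:2]-q[:2])@Rz(q[2]); a=np.abs(L)-[70+q[3],110+q[3]]
        return np.where(a.max(1)>0,np.hypot(*np.clip(a,0,None).T),a.max(1))
    s=least_squares(f,[0,0,0,0],loss="soft_l1",x_scale=[1,1,.01,1]); return s.x,np.std(f(s.x))
E
python3 - <<'E'
from h import *
def zz(n,Z):
    o=dict(top=(245,175),side=(235,200))[n]; return (np.array(Z)+.5)/5-.5+o
M=np.array([[-115,155,16],[-115,-155,16],[85,150,30],[85,-150,30],[95,-105,40]])
Zt=zz("top",[[77,544],[729,519],[72,128],[700,104],[604,80]])
Zs=zz("side",[[432,507],[677,172],[97,352],[370,62],[321,78]])
from scipy.optimize import least_squares
for which in("top","side","both"):
    def f(q):
        P=b2w(M,q); r=[]
        if which!="side": r.append(proj("top",P)-Zt)
        if which!="top": r.append(proj("side",P)-Zs)
        return np.concatenate(r).ravel()
    s=least_squares(f,[.58,-.05,.07],x_scale=[.01,.01,.01]); print(which,s.x,np.round(s.fun,1))
    if which=="top": bt=s.x
json.dump(list(bt),open("base.json","w"))
p,d=imaging.camera("top")
print(platefit(p,bt))
print("pins",proj("top",b2w([[44,50,22],[44,-80,22]],bt)))
st=zz("top",[[540,57]]); print("stud in base",w2b(ray("top",st,.045),bt))
print("holes",w2b(ray("top",zz("top",[[222,244],[497,228]]),.034),bt))
for n,uv,z in(("ink",(443,198),.064),("tape",(441.5,298),.024),("sq",(169.5,231),.02)):
    w=ray("top",uv,z); print(n,w,w2b(w,bt))
E
```

```text
top [ 0.58153145 -0.0501994   0.06988918] [-0.5  0.5  0.4  0.3  0.  -0.4 -0.3 -0.4  0.4 -0. ]
side [ 0.58257927 -0.04960507  0.07550283] [ 0.2  1.2  0.3 -0.7 -0.5 -0.   0.2 -1.1 -0.2 -0.2]
both [ 0.58196537 -0.04994573  0.07185365] [-0.5  0.5  0.4 -0.  -0.1 -0.5 -0.5 -0.7  0.2 -0.3  0.2  1.3  0.7 -0.5
 -0.4 -0.1  0.7 -1.1  0.2 -0.3]
(array([-5.52915823, 14.76703359,  0.02404342,  0.62943303]), np.float64(0.2872144180565294))
pins [[301.57492011 215.64298015]
 [355.79653709 213.55895111]]
stud in base [[106.04697805 -73.8573741   45.        ]]
holes [[ 23.82122148  80.18749268  34.        ]
 [ 26.41804403 -50.15852095  34.        ]]
ink [[ 0.66489179 -0.32629581  0.064     ]] [[  63.87638904 -281.24362555   64.        ]]
tape [[ 0.43516571 -0.33037833  0.024     ]] [[-165.57396989 -269.27387795   24.        ]]
sq [[0.57537941 0.31590944 0.02      ]] [[ 19.42920142 365.64469183  20.        ]]
```

```bash
cat >> h.py <<'E'
def base(): return np.array(json.load(open("base.json")))
def go(bx,by,z,yaw=0.):
    """units needed in the current tool frame to TCP at base mm (bx,by), world z m, tool x at base yaw+yaw"""
    b=base(); s=env.sense(); R=s["tool_rot"]; t=b2w([[bx,by,0]],b)[0]; t[2]=z
    d=R.T@(t-s["eef_pos"]); from scipy.spatial.transform import Rotation as Ro
    Rt=np.array([[np.cos(b[2]+yaw),np.sin(b[2]+yaw),0],[np.sin(b[2]+yaw),-np.cos(b[2]+yaw),0],[0,0,-1]])
    rv=np.degrees(Ro.from_matrix(R.T@Rt).as_rotvec())
    Rt_d=Rt.T@(t-s["eef_pos"])
    print("t",round(s["t"],2),"base pos",np.round(w2b([s["eef_pos"]],b)[0],1),"F",np.round(Rz(b[2]).T@s["wrist_force"][:2],1),np.round(s["wrist_force"][2],1),"w",round(s["grip_width"]*1000,1))
    print("move units cur",np.round(d/.03,2),"after turn",np.round(Rt_d/.03,2),"turn units",np.round(rv/4,2))
E
python3 -c "
from h import *
go(-114,15,.25)"
```

```text
t 0.85 base pos [-413.5 -615.7  253.3] F [-0.  -0.4] 0.1 w 85.3
move units cur [ 14.46 -18.24   0.11] after turn [  9.98 -21.02   0.11] turn units [-0.    0.    3.25]
```

```bash
python3 -m jog '[0.3,-1,0,0,0,0.65, 0.3,-1,0,0,0,0.65, 0.3,-1,0,0,0,0.65, 0.4,-1,0,0,0,0.65, 0.4,-1,0,0,0,0.65]' -1 20
python3 -m jog '[0.5,-1,0,0,0,0, 0.5,-1,0,0,0,0, 0.5,-1,0,0,0,0, 0.5,-1,0,0,0,0, 0.5,-1,0,0,0,0]'
python3 -m jog '[0.5,-1,0,0,0,0, 0.5,-1,0,0,0,0, 0.5,-1,0,0,0,0, 0.5,-1,0,0,0,0, 0.5,-1,0,0,0,0]'
python3 -c "
from h import *
go(-114,15,.25)"
```

```text
t: 1.48
eef_pos: [0.2314, -0.5358, 0.2535]
tool_rot: [[0.998, 0.068, 0.0], [0.068, -0.998, -0.0], [0.0, 0.0, -1.0]]
wrist_force: [0.1, 0.2, -0.3]
grip_width: 0.0855
t: 2.1
eef_pos: [0.2961, -0.381, 0.2535]
tool_rot: [[0.998, 0.07, 0.0], [0.07, -0.998, -0.0], [0.0, 0.0, -1.0]]
wrist_force: [0.7, -0.6, 0.2]
grip_width: 0.0851
t: 2.72
eef_pos: [0.3605, -0.2261, 0.2536]
tool_rot: [[0.998, 0.07, 0.001], [0.07, -0.998, -0.0], [0.001, 0.0, -1.0]]
wrist_force: [-0.0, 0.3, -0.1]
grip_width: 0.0855
t 2.73 base pos [-232.8 -160.   253.6] F [-0.   0.3] -0.1 w 85.5
move units cur [ 3.96 -5.83  0.12] after turn [ 3.96 -5.83  0.12] turn units [ 0.01 -0.01 -0.  ]
```

```bash
python3 -m jog '[0.7,-1,0,0,0,0, 0.7,-1,0,0,0,0, 0.7,-1,0,0,0,0, 0.7,-1,0,0,0,0, 0.7,-1,0,0,0,0]'
python3 -m jog '[0.4,-0.8,1,0,0,0, 0,0,1,0,0,0, 0,0,1,0,0,0, 0,0,1,0,0,0, 0,0,1,0,0,0]'
python3 -c "
from h import *
go(-114,15,.06)
crop('side',235,130,395,310,4,'s1.png')"
```

```text
t: 3.35
eef_pos: [0.4549, -0.069, 0.2535]
tool_rot: [[0.998, 0.07, 0.001], [0.07, -0.998, -0.0], [0.001, 0.0, -1.0]]
wrist_force: [0.0, -0.3, 0.9]
grip_width: 0.0853
t: 3.98
eef_pos: [0.465, -0.0452, 0.1025]
tool_rot: [[0.998, 0.07, 0.001], [0.07, -0.998, 0.0], [0.001, 0.0, -1.0]]
wrist_force: [0.2, 0.1, -0.1]
grip_width: 0.0857
t 3.98 base pos [-115.9   13.1  102.5] F [0.2 0.1] -0.1 w 85.7
move units cur [ 0.06 -0.06  1.42] after turn [ 0.06 -0.06  1.42] turn units [ 0.   -0.01  0.  ]
```

View pics/s1.png

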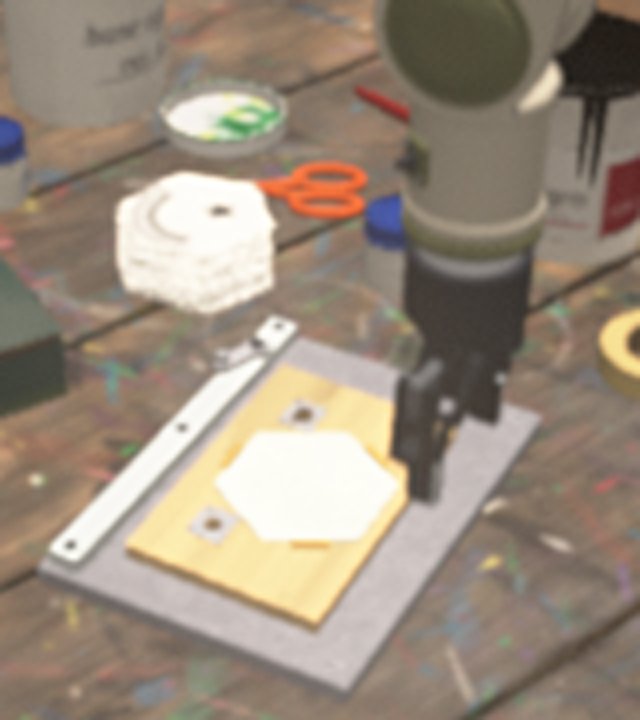

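The gripper is in front of the plate, with the left fingertip at side pixel (341,254). I'll get its height from the depth image.

```bash
python3 -c "
from h import *
p,d=imaging.camera('side');c=imaging.calibration('side');K=c['camera_matrix'];T=c['world_from_camera'];b=base()
vv,uu=np.mgrid[180:275,315:375]; z=d[180:275,315:375]; ok=z>0
C=np.c_[((uu-K[0,2])/K[0,0]*z)[ok],((vv-K[1,2])/K[1,1]*z)[ok],z[ok]]
W=C@T[:3,:3].T+T[:3,3]; B=w2b(W,b); B[:,2]*=1
dark=p[180:275,315:375][ok].max(1)<95
s=B[dark&(B[:,2]>45)&(B[:,2]<140)&(abs(B[:,0]+115)<60)]
for lo in range(45,140,8):
    q=s[(s[:,2]>=lo)&(s[:,2]<lo+8)]
    if len(q): print(lo,len(q),np.round(q.min(0),0),np.round(q.max(0),0))
"
```

```text
93 11 [-124.  -31.   96.] [-107.  -25.  101.]
101 31 [-127.  -33.  101.] [-107.   72.  109.]
109 27 [-127.  -31.  109.] [-108.   73.  116.]
117 25 [-127.  -31.  117.] [-112.   74.  124.]
125 12 [-126.  -30.  125.] [-116.   73.  132.]
133 16 [-129.  -51.  134.] [-119.   88.  140.]
```

```bash
python3 -m jog '[0,-0.06,1,0,0,0, 0,0,0.8,0,0,0, 0,0,0.4,0,0,0, 0,0,0.2,0,0,0, 0,0,0,0,0,0]'
python3 -c "
from h import *
go(-90,15,.031)
crop('side',235,160,395,280,5,'s2.png')"
```

```text
t: 4.7
eef_pos: [0.4652, -0.0436, 0.0322]
tool_rot: [[0.998, 0.07, -0.0], [0.07, -0.998, 0.0], [-0.0, -0.0, -1.0]]
wrist_force: [-1.0, 0.1, 0.8]
grip_width: 0.0855
t 4.7 base pos [-115.6   14.7   32.2] F [-1.   0.2] 0.8 w 85.5
move units cur [ 0.85 -0.01  0.04] after turn [ 0.85 -0.01  0.04] turn units [-0.    0.01  0.  ]
```

View pics/s2.png

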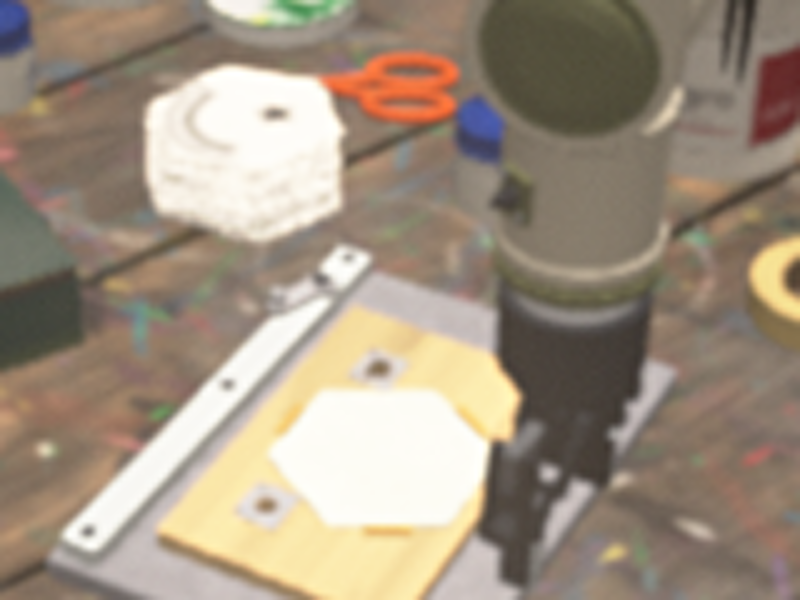

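```bash
python3 -m jog '[0.2,0,0.05,0,0,0, 0.2,0,0,0,0,0, 0.2,0,0,0,0,0, 0.2,0,0,0,0,0, 0.05,0,0,0,0,0]'
python3 -m jog '[0.1,0,0,0,0,0, 0.1,0,0,0,0,0, 0.1,0,0,0,0,0, 0.1,0,0,0,0,0, 0,0,0,0,0,0]'
python3 -c "
from h import *
go(-66,15,.031)
p,d=crop('top',245,175,405,295,5,'t2.png'); print(platefit(p,base()))"
```

```text
t: 5.38
eef_pos: [0.4908, -0.0417, 0.0302]
tool_rot: [[0.998, 0.07, -0.001], [0.07, -0.998, 0.0], [-0.0, -0.0, -1.0]]
wrist_force: [0.7, -0.4, -0.0]
grip_width: 0.0854
t: 6.0
eef_pos: [0.5026, -0.0409, 0.0302]
tool_rot: [[0.998, 0.07, -0.0], [0.07, -0.998, 0.0], [-0.0, -0.0, -1.0]]
wrist_force: [-1.3, 1.0, -0.7]
grip_width: 0.0851
t 6.0 base pos [-78.1  14.8  30.2] F [-1.2  1.1] -0.7 w 85.1
move units cur [ 0.4  -0.01 -0.03] after turn [ 0.4  -0.01 -0.03] turn units [-0.    0.01 -0.  ]
(array([ 19.04646431,   0.39468126,  -0.26771311, -26.2001767 ]), np.float64(14.983685592655323))
```

View pics/t2.png

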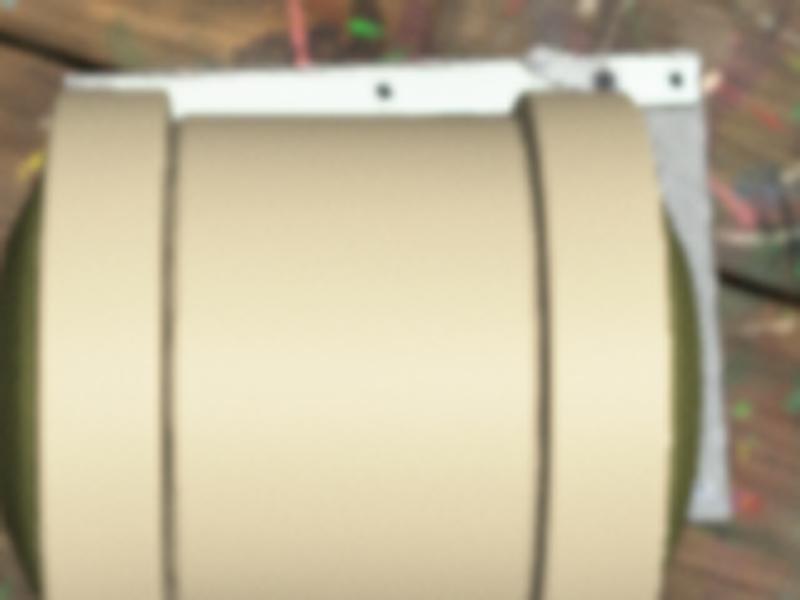

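The arm hides the plate from the top camera, so I'll watch with the side camera and the force reading.

```bash
python3 -m jog '[0.07,0,0,0,0,0, 0.07,0,0,0,0,0, 0.07,0,0,0,0,0, 0.05,0,0,0,0,0, 0,0,0,0,0,0]'
python3 -c "
from h import *
go(-66,15,.031)
crop('side',235,190,395,310,5,'s3.png')"
```

```text
t: 6.68
eef_pos: [0.5104, -0.0403, 0.0302]
tool_rot: [[0.998, 0.07, -0.0], [0.07, -0.998, 0.0], [-0.0, -0.0, -1.0]]
wrist_force: [-0.0, -0.8, -0.4]
grip_width: 0.0855
t 6.67 base pos [-70.3  14.8  30.2] F [-0.1 -0.8] -0.4 w 85.5
move units cur [ 0.14 -0.01 -0.03] after turn [ 0.14 -0.01 -0.03] turn units [-0.  0.  0.]
```

View pics/s3.png

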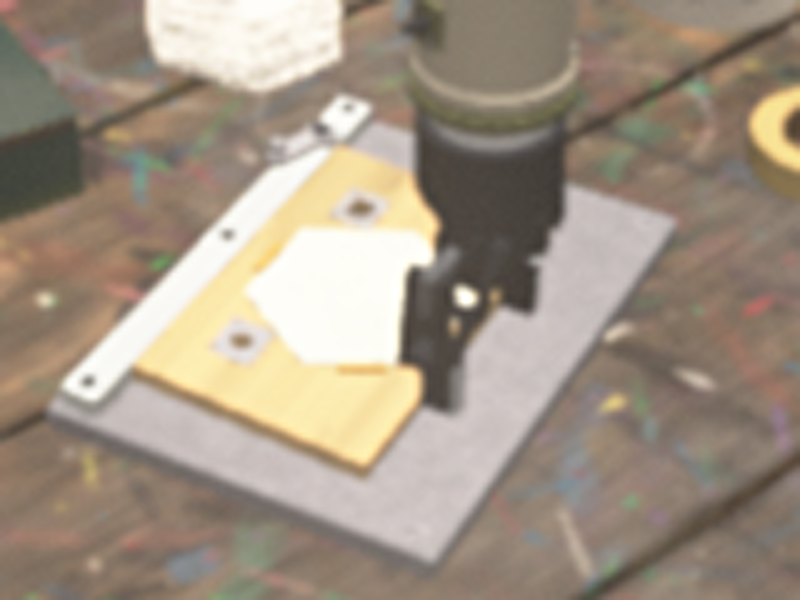

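The plate has squared up and its back edge is nearly at the fence (side crop, left back corner at (135,372)). I'll carry on in small steps.

```bash
python3 -m jog '[0.03,0,0,0,0,0, 0.03,0,0,0,0,0, 0.03,0,0,0,0,0, 0,0,0,0,0,0, 0,0,0,0,0,0]'
python3 -c "
from h import *
go(-66,15,.031)"
python3 -m jog '[0.03,0,0,0,0,0, 0.03,0,0,0,0,0, 0,0,0,0,0,0, 0,0,0,0,0,0, 0,0,0,0,0,0]'
python3 -c "
from h import *
go(-66,15,.031)
crop('side',235,190,395,310,5,'s4.png')"
```

```text
t: 7.35
eef_pos: [0.5128, -0.0401, 0.0302]
tool_rot: [[0.998, 0.07, -0.001], [0.07, -0.998, 0.0], [-0.001, -0.0, -1.0]]
wrist_force: [-1.1, -0.0, -0.8]
grip_width: 0.0853
t 7.35 base pos [-67.9  14.8  30.2] F [-1.1  0.1] -0.8 w 85.3
move units cur [ 0.06 -0.01 -0.03] after turn [ 0.06 -0.01 -0.03] turn units [-0.    0.01  0.  ]
t: 7.98
eef_pos: [0.5145, -0.0401, 0.0302]
tool_rot: [[0.998, 0.07, -0.001], [0.07, -0.998, 0.0], [-0.001, -0.0, -1.0]]
wrist_force: [-1.2, 0.5, 0.1]
grip_width: 0.0852
t 7.97 base pos [-66.2  14.8  30.2] F [-1.2  0.6] 0.1 w 85.2
move units cur [ 0.01 -0.01 -0.03] after turn [ 0.01 -0.01 -0.03] turn units [-0.    0.01  0.  ]
```

View pics/s4.png

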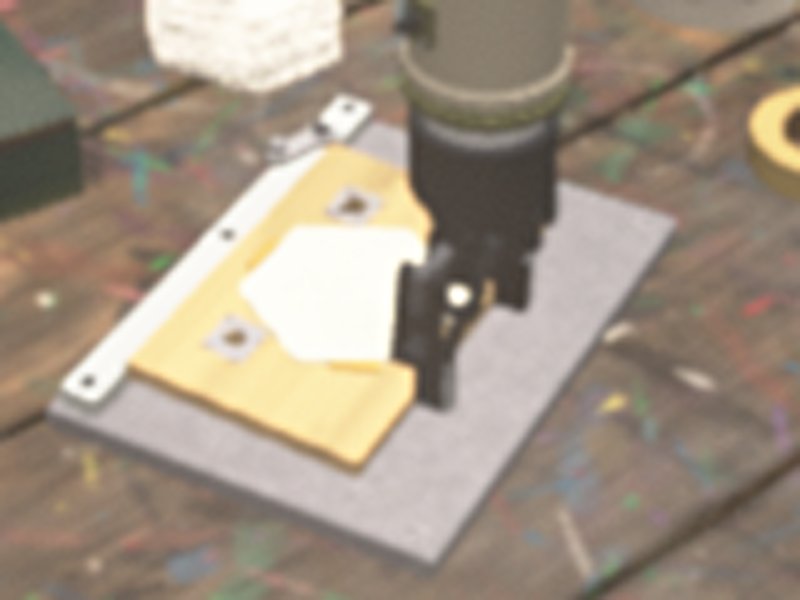

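```bash
python3 -m jog '[0.03,0,0,0,0,0, 0,0,0,0,0,0, 0.02,0,0,0,0,0, 0,0,0,0,0,0, 0,0,0,0,0,0]'
python3 -c "
from h import *
go(-66,15,.031)"
```

```text
t: 8.65
eef_pos: [0.5148, -0.0401, 0.0301]
tool_rot: [[0.998, 0.07, -0.003], [0.07, -0.998, -0.0], [-0.003, 0.0, -1.0]]
wrist_force: [-6.0, 0.4, 3.2]
grip_width: 0.0855
t 8.65 base pos [-65.9  14.8  30.1] F [-5.9  0.8] 3.2 w 85.5
move units cur [-0.   -0.01 -0.03] after turn [-0.   -0.01 -0.03] turn units [0.   0.04 0.  ]
```

The push stopped at 6 N, so the plate is flush to the fence. I'll back off and close the fingers, then go round to the left edge.

```bash
python3 -m jog '[-0.3,0,0,0,0,0, -0.5,0,0,0,0,0, 0,0,-0.8,0,0,0, 0,0,-1,0,0,0, 0,0,-1,0,0,0]'
python3 -m jog '[0.4,-1,-0.3,0,0,0, 0.7,-1,0,0,0,0, 0.7,-1,0,0,0,0, 0.7,-1,0,0,0,0, 0.7,-0.8,0,0,0,0]' 1 20
python3 -c "
from h import *
go(12,165,.10)
p,d=crop('side',235,150,395,310,5,'s5.png'); b=base()
p,d=crop('top',205,175,405,295,4,'t5.png')
print(platefit(p,b))"
```

```text
t: 9.28
eef_pos: [0.4915, -0.0416, 0.1149]
tool_rot: [[0.998, 0.07, -0.001], [0.07, -0.998, 0.0], [-0.001, -0.0, -1.0]]
wrist_force: [0.4, -0.4, -0.7]
grip_width: 0.0857
t: 9.9
eef_pos: [0.5779, 0.1101, 0.1231]
tool_rot: [[0.997, 0.071, -0.0], [0.071, -0.997, 0.0], [-0.0, -0.0, -1.0]]
wrist_force: [0.2, 0.5, -0.2]
grip_width: 0.0002
t 9.9 base pos [  7.5 160.2 123.1] F [0.3 0.5] -0.2 w 0.2
move units cur [ 0.15 -0.16  0.77] after turn [ 0.15 -0.16  0.77] turn units [-0.01  0.    0.01]
(array([ 1.15139188e+01,  1.43731670e+01,  3.12517593e-03, -3.48888110e-01]), np.float64(8.44164281327698))
```

View pics/s5.png

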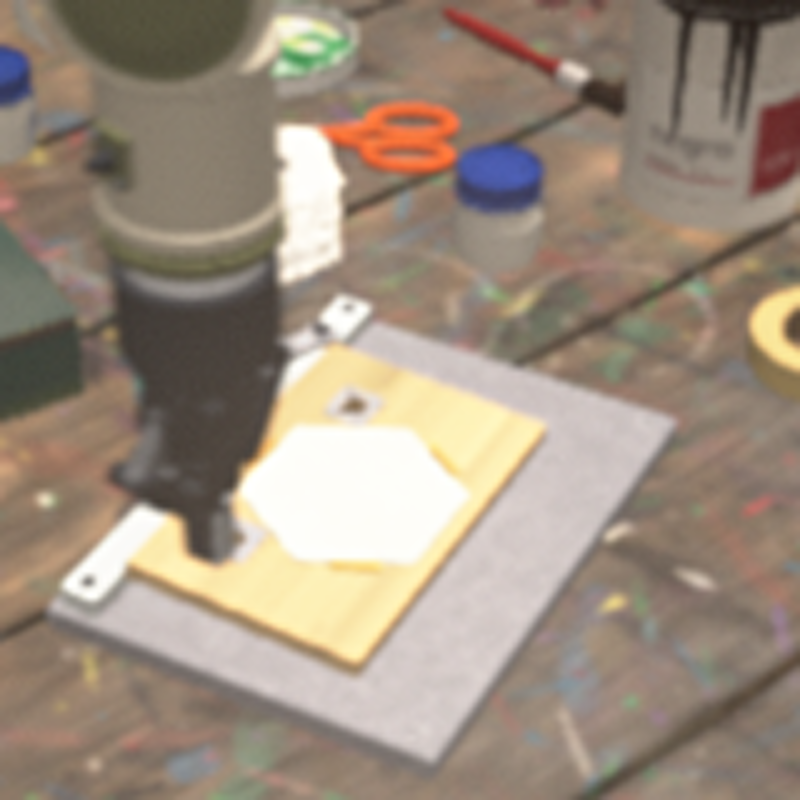

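View pics/t5.png

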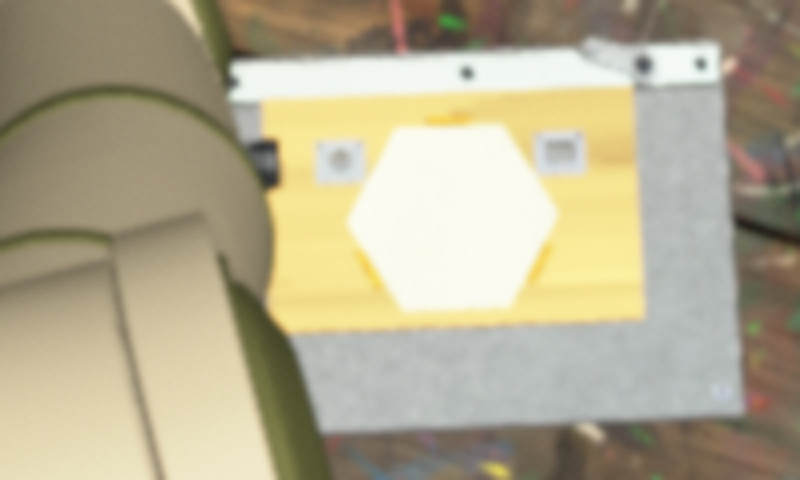

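```bash
python3 -c "
from h import *
b=base()
for z in(.10,.12,.15): print(z,w2b(ray('top',[[268,216],[274,216],[274,221]],z),b).round(0).tolist())
c=imaging.calibration('side');K=c['camera_matrix'];T=c['world_from_camera']
p,d=imaging.camera('side')
sl=(slice(215,268),slice(255,296)); vv,uu=np.mgrid[sl]; z=d[sl]; ok=z>0
C=np.c_[((uu-K[0,2])/K[0,0]*z)[ok],((vv-K[1,2])/K[1,1]*z)[ok],z[ok]]
B=w2b(C@T[:3,:3].T+T[:3,3],b); dark=p[sl][ok].max(1)<95
s=B[dark&(B[:,2]>60)&(abs(B[:,0]-7)<60)]
for lo in range(60,190,10):
    q=s[(s[:,2]>=lo)&(s[:,2]<lo+10)]
    if len(q): print(lo,len(q),np.round(q.min(0),0),np.round(q.max(0),0))
"
```

```text
0.1 [[29.0, 124.0, 100.0], [29.0, 111.0, 100.0], [17.0, 111.0, 100.0]]
0.12 [[25.0, 122.0, 120.0], [24.0, 109.0, 120.0], [13.0, 110.0, 120.0]]
0.15 [[18.0, 120.0, 150.0], [18.0, 107.0, 150.0], [7.0, 107.0, 150.0]]
110 7 [  3. 174. 114.] [ 11. 179. 120.]
120 15 [  3. 173. 122.] [ 12. 178. 129.]
130 6 [  3. 172. 131.] [  7. 177. 138.]
140 15 [ -3. 158. 141.] [ 18. 192. 150.]
150 56 [ -5. 135. 150.] [ 18. 198. 160.]
160 54 [ -8. 122. 160.] [ 20. 208. 170.]
170 69 [ -8. 119. 170.] [ 16. 218. 180.]
180 87 [ -9. 106. 180.] [ 11. 226. 190.]
```

```bash
python3 -m jog '[0.15,-0.05,0.8,0,0,0, 0,0,0.8,0,0,0, 0,0,0.6,0,0,0, 0,0,0.35,0,0,0, 0,0,0,0,0,0]'
python3 -c "
from h import *
go(12,145,.042)
p,d=crop('side',235,190,395,310,5,'s6.png')"
```

```text
t: 10.68
eef_pos: [0.5816, 0.1102, 0.0461]
tool_rot: [[0.998, 0.07, -0.002], [0.07, -0.998, -0.0], [-0.002, 0.0, -1.0]]
wrist_force: [-0.8, -0.3, 1.1]
grip_width: 0.0001
t 10.68 base pos [ 11.3 160.   46.1] F [-0.8 -0.3] 1.1 w 0.1
move units cur [0.02 0.5  0.14] after turn [0.02 0.5  0.14] turn units [ 0.    0.03 -0.  ]
```

View pics/s6.png

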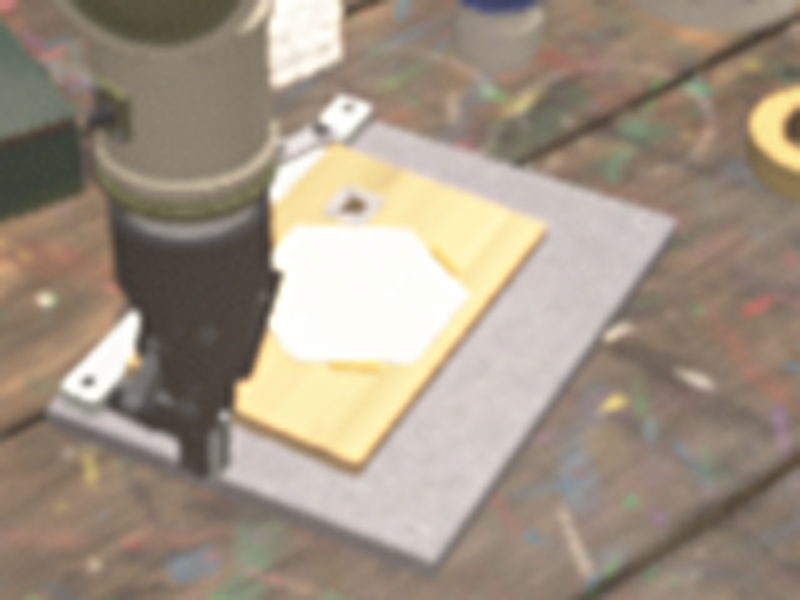

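```bash
python3 -m jog '[0,0.15,0,0,0,0, 0,0.15,0.05,0,0,0, 0,0.15,0.05,0,0,0, 0,0.1,0,0,0,0, 0,0,0,0,0,0]'
python3 -c "
from h import *
go(12,112,.042)"
python3 -m jog '[0,0.08,0,0,0,0, 0,0.08,0,0,0,0, 0,0.08,0,0,0,0, 0,0.08,0,0,0,0, 0,0,0,0,0,0]'
python3 -c "
from h import *
go(12,112,.042)
p,d=crop('side',235,190,395,310,5,'s7.png')
p,d=crop('top',205,175,405,295,4,'t7.png')"
```

```text
t: 11.35
eef_pos: [0.5833, 0.0937, 0.0436]
tool_rot: [[0.998, 0.069, -0.001], [0.069, -0.998, -0.0], [-0.001, -0.0, -1.0]]
wrist_force: [-0.9, -0.5, 0.3]
grip_width: -0.0
t 11.35 base pos [ 11.8 143.4  43.6] F [-1.  -0.4] 0.3 w -0.0
move units cur [0.01 1.05 0.05] after turn [0.01 1.05 0.05] turn units [-0.    0.01 -0.01]
t: 11.98
eef_pos: [0.5839, 0.0845, 0.0436]
tool_rot: [[0.998, 0.07, -0.001], [0.07, -0.998, 0.0], [-0.001, -0.0, -1.0]]
wrist_force: [-0.8, 0.0, -0.7]
grip_width: -0.0005
t 11.97 base pos [ 11.8 134.2  43.6] F [-0.8  0.1] -0.7 w -0.5
move units cur [0.01 0.74 0.05] after turn [0.01 0.74 0.05] turn units [-0.    0.01 -0.  ]
```

View pics/s7.png

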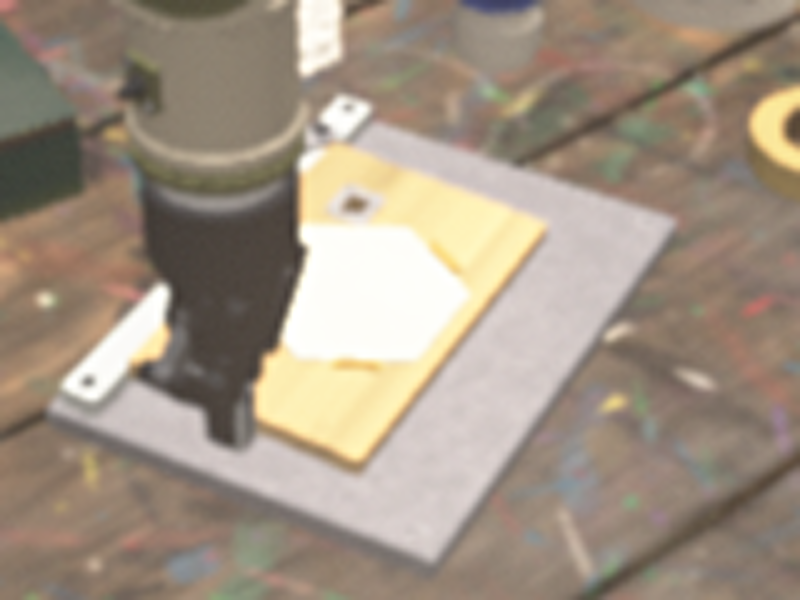

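View pics/t7.png

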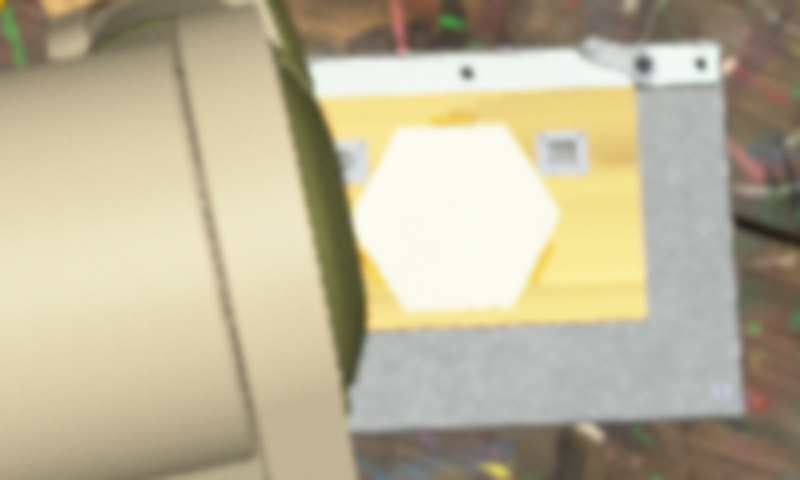

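Contact has just been made: the right edge moved about 1 mm and is still visible from above. I'll continue pushing.

```bash
python3 -m jog '[0,0.08,0,0,0,0, 0,0.08,0,0,0,0, 0,0.08,0,0,0,0, 0,0.08,0,0,0,0, 0,0,0,0,0,0]'
python3 -c "
from h import *
go(12,105,.042)"
python3 -m jog '[0,0.08,0,0,0,0, 0,0.08,0,0,0,0, 0,0.06,0,0,0,0, 0,0.06,0,0,0,0, 0,0,0,0,0,0]'
python3 -c "
from h import *
go(12,105,.042)
p,d=crop('side',235,190,395,310,5,'s8.png')
p,d=crop('top',205,175,405,295,4,'t8.png')"
```

```text
t: 12.7
eef_pos: [0.5846, 0.0745, 0.0436]
tool_rot: [[0.998, 0.069, -0.001], [0.069, -0.998, -0.0], [-0.001, 0.0, -1.0]]
wrist_force: [-0.0, 0.3, 0.3]
grip_width: -0.0
t 12.7 base pos [ 11.8 124.2  43.6] F [-0.   0.3] 0.3 w -0.0
move units cur [0.01 0.64 0.05] after turn [0.01 0.64 0.05] turn units [ 0.    0.01 -0.01]
t: 13.32
eef_pos: [0.5852, 0.0662, 0.0436]
tool_rot: [[0.998, 0.07, -0.001], [0.07, -0.998, -0.0], [-0.001, 0.0, -1.0]]
wrist_force: [0.1, -0.2, 0.0]
grip_width: -0.0001
t 13.32 base pos [ 11.8 115.9  43.6] F [ 0.1 -0.2] 0.0 w -0.1
move units cur [0.01 0.36 0.05] after turn [0.01 0.36 0.05] turn units [ 0.    0.01 -0.  ]
```

View pics/s8.png

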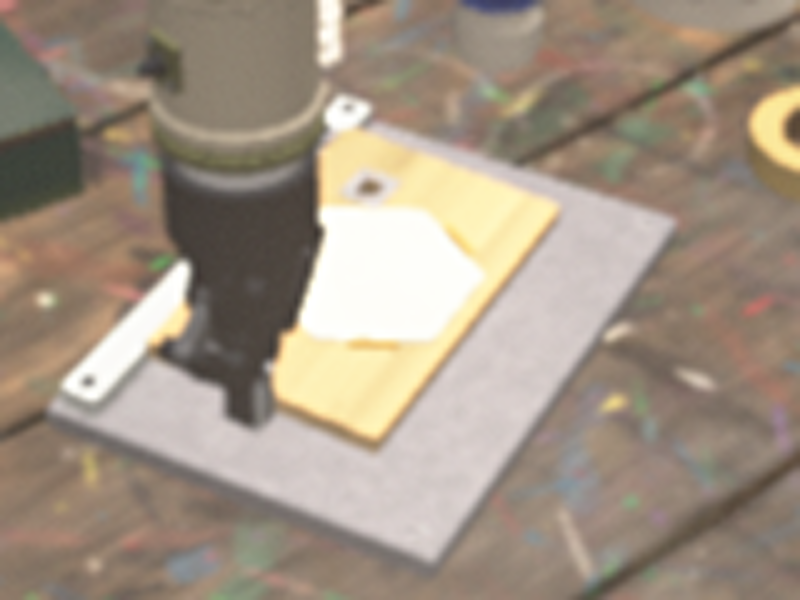

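View pics/t8.png

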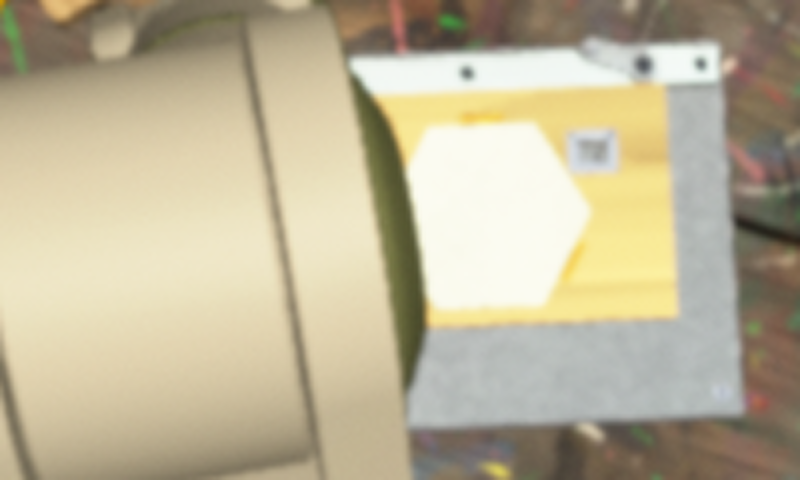

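```bash
python3 -c "
from h import *
b=base()
f=lambda L:(np.array(L)+.5)/4-.5+[205,175]
print(w2b(ray('top',f([[679,316]]),.028),b),w2b(ray('top',f([[667,86]]),.036),b),w2b(ray('top',f([[593,150]]),.034),b))
print(w2b(ray('top',f([[647,318]]),.028),b),w2b(ray('top',f([[635,87]]),.036),b))"
```

```text
[[ -55.43822129 -118.18015237   28.        ]] [[  81.91402216 -118.0795009    36.        ]] [[ 45.13171998 -72.17431447  34.        ]]
[[-55.87640406 -99.26743896  28.        ]] [[ 82.04646617 -98.9866068   36.        ]]
```

```bash
python3 -m jog '[0,0.05,0,0,0,0, 0,0.05,0,0,0,0, 0,0.05,0,0,0,0, 0,0,0,0,0,0, 0,0,0,0,0,0]'
python3 -c "
from h import *
go(12,108,.042)"
python3 -m jog '[0,0.04,0,0,0,0, 0,0,0,0,0,0, 0,0.04,0,0,0,0, 0,0,0,0,0,0, 0,0,0,0,0,0]'
python3 -c "
from h import *
go(12,108,.042)
p,d=crop('side',235,190,395,310,5,'s9.png')
p,d=crop('top',205,175,405,295,4,'t9.png')"
```

```text
t: 14.05
eef_pos: [0.5855, 0.0617, 0.0436]
tool_rot: [[0.998, 0.069, -0.001], [0.069, -0.998, -0.0], [-0.001, 0.0, -1.0]]
wrist_force: [0.0, 0.2, -0.3]
grip_width: -0.0002
t 14.05 base pos [ 11.8 111.3  43.6] F [0.  0.2] -0.3 w -0.2
move units cur [0.01 0.11 0.05] after turn [0.01 0.11 0.05] turn units [ 0.    0.01 -0.01]
t: 14.68
eef_pos: [0.5857, 0.0597, 0.0436]
tool_rot: [[0.998, 0.07, -0.001], [0.07, -0.998, 0.0], [-0.001, -0.0, -1.0]]
wrist_force: [0.5, 0.4, 0.5]
grip_width: -0.0002
t 14.68 base pos [ 11.8 109.3  43.6] F [0.5 0.3] 0.5 w -0.2
move units cur [0.01 0.04 0.05] after turn [0.01 0.04 0.05] turn units [-0.    0.01 -0.  ]
```

View pics/s9.png

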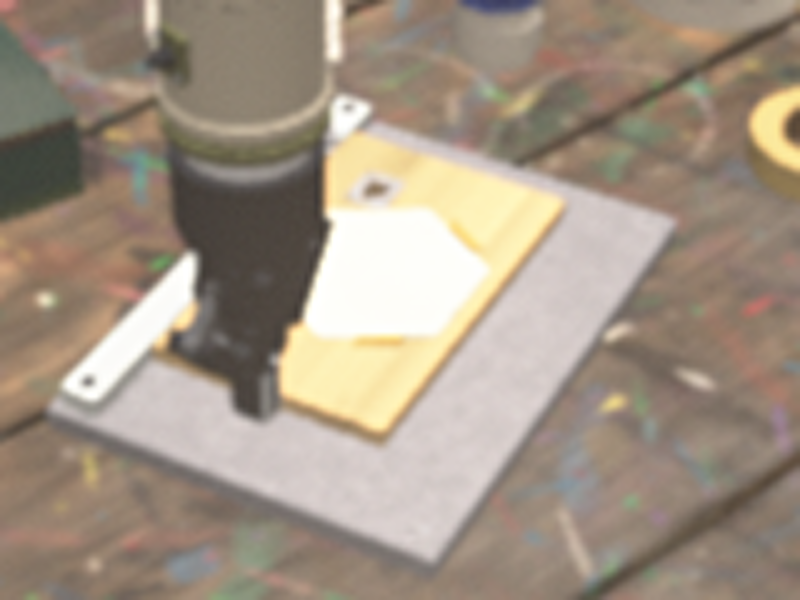

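View pics/t9.png

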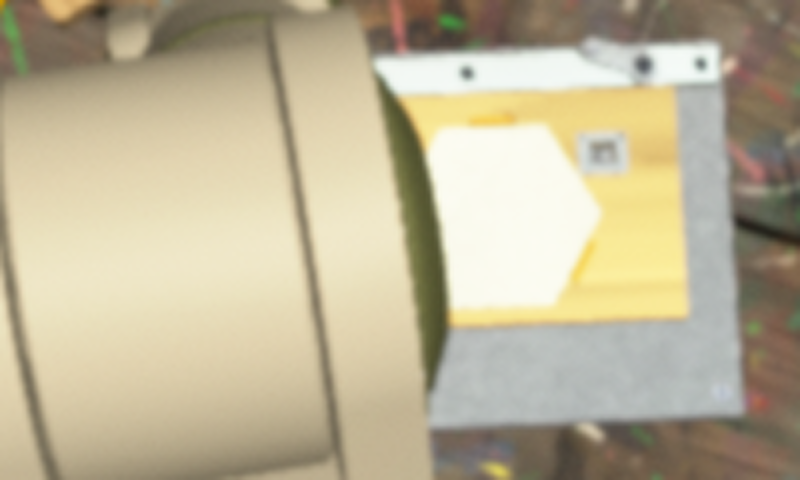

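The plate looks as if it is dropping, because the back edge has moved down in the side view. I'll check the heights from depth.

```bash
cat >> h.py <<'E'
def heights(b,n="top",x0=-50,x1=80):
    p,d=imaging.camera(n);c=imaging.calibration(n);K=c["camera_matrix"];T=c["world_from_camera"]
    vv,uu=np.mgrid[0:480,0:640];z=d;ok=z>0
    C=np.c_[((uu-K[0,2])/K[0,0]*z)[ok],((vv-K[1,2])/K[1,1]*z)[ok],z[ok]]
    B=w2b(C@T[:3,:3].T+T[:3,3],b); B=np.c_[B,p[ok]]
    def med(xa,xb,ya,yb):
        q=B[(B[:,0]>xa)&(B[:,0]<xb)&(B[:,1]>ya)&(B[:,1]<yb)&(B[:,2]<60)&(B[:,5]<200)]; return (len(q),np.round(np.median(q[:,2]),1)) if len(q) else None
    print(n,"back",med(62,80,-120,-40),"mid",med(0,25,-120,-95),"front",med(-50,-35,-120,-20),"board right",med(-100,60,-150,-132),"board front",med(-105,-65,-140,20))
E
python3 -c "
from h import *
heights(base()); heights(base(),'side')
f=lambda L:(np.array(L)+.5)/4-.5+[205,175]
for z in(.028,.036): print(w2b(ray('top',f([[689,317],[677,88],[602.5,151]]),z),base()).round(1).tolist())"
```

```text
top back (246, np.float64(28.1)) mid (107, np.float64(28.4)) front (206, np.float64(28.6)) board right (492, np.float64(16.6)) board front (1121, np.float64(16.3))
side back (75, np.float64(27.6)) mid (46, np.float64(26.9)) front (89, np.float64(28.1)) board right (150, np.float64(16.0)) board front (292, np.float64(16.0))
[[-56.3, -124.0, 28.0], [82.5, -125.0, 28.0], [45.6, -78.3, 28.0]]
[[-57.4, -123.0, 36.0], [80.5, -124.0, 36.0], [43.9, -77.6, 36.0]]
```

The plate has dropped flat: its top is about 28 mm above the table at both back and front, so it is seated. I'll retreat, check clearances behind the fence and re-measure.

```bash
python3 -m jog '[0,-0.3,0,0,0,0, 0,-0.5,0,0,0,0, 0,0,-1,0,0,0, 0,0,-1,0,0,0, 0,0,-1,0,0,0]'
python3 -m jog '[-0.2,-1,-1,0,0,0, -0.4,-1,0,0,0,0, 0,0,0,0,0,0, 0,0,0,0,0,0, 0,0,0,0,0,0]'
python3 -c "
from h import *
b=base()
p,d=crop('top',245,175,405,295,5,'t10.png')
print(platefit(p,b,tilt=False))
heights(b)
c=imaging.calibration('top');K=c['camera_matrix'];T=c['world_from_camera']
vv,uu=np.mgrid[0:480,0:640];ok=d>0
C=np.c_[((uu-K[0,2])/K[0,0]*d)[ok],((vv-K[1,2])/K[1,1]*d)[ok],d[ok]];B=w2b(C@T[:3,:3].T+T[:3,3],b)
s=B[(B[:,0]>112)&(B[:,0]<230)&(B[:,1]<-10)&(B[:,1]>-150)&(B[:,2]>15)]; print(len(s),s.min(0).round(),s.max(0).round())
for xa in range(110,230,20):
  for ya in range(-150,0,30):
    q=s[(s[:,0]>=xa)&(s[:,0]<xa+20)&(s[:,1]>=ya)&(s[:,1]<ya+30)]
    if len(q):print(xa,ya,len(q),q[:,2].max().round())
go(136,-77,.1)
"
```

```text
t: 15.5
eef_pos: [0.5838, 0.0852, 0.1345]
tool_rot: [[0.997, 0.071, -0.001], [0.071, -0.997, 0.001], [-0.001, -0.001, -1.0]]
wrist_force: [0.4, 0.1, -0.0]
grip_width: -0.0002
t: 16.12
eef_pos: [0.5622, 0.1415, 0.1634]
tool_rot: [[0.998, 0.069, -0.001], [0.069, -0.998, -0.0], [-0.001, 0.0, -1.0]]
wrist_force: [-0.4, -0.2, 0.7]
grip_width: 0.0001
(array([ 1.25088476e+01, -1.28442067e+01,  3.11397669e-04,  1.50886967e-01]), np.float64(0.38256250670495234))
top back (247, np.float64(28.4)) mid (107, np.float64(28.6)) front (201, np.float64(28.2)) board right (488, np.float64(16.4)) board front (1118, np.float64(16.6))
175 [ 112. -150.   15.] [230. -10.  69.]
110 -150 9 20.0
110 -120 8 19.0
110 -90 3 18.0
110 -60 7 19.0
110 -30 4 20.0
170 -150 2 35.0
190 -150 9 33.0
190 -30 2 59.0
210 -150 15 56.0
210 -60 11 66.0
210 -30 105 69.0
t 16.23 base pos [ -5.9 192.5 163.4] F [0.1 0.9] 1.2 w -0.0
move units cur [4.74 8.98 2.11] after turn [4.73 8.98 2.11] turn units [ 0.    0.02 -0.02]
```

View pics/t10.png

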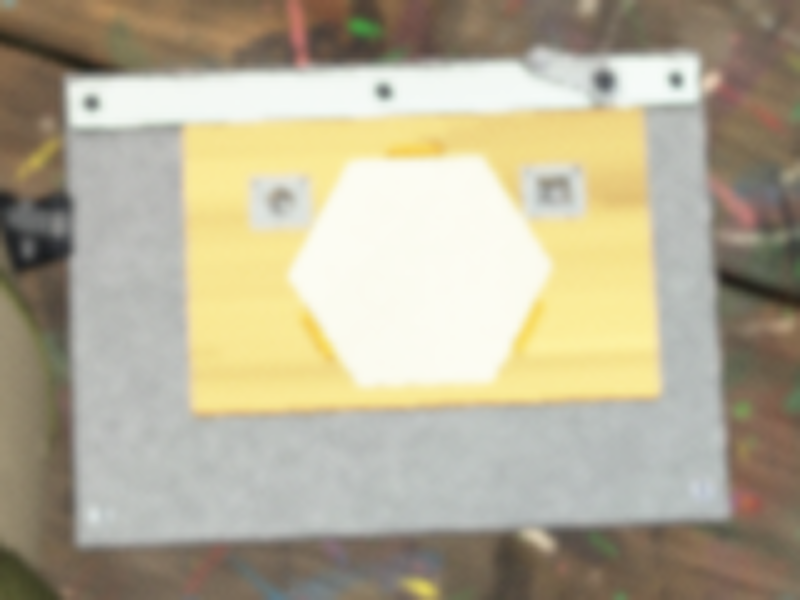

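The plate measures flat, with yaw 0.000, within about 2.5 mm of the seat, which is my measuring accuracy. The button is still open, stud at top crop (540,57). I'll go behind the stud.

```bash
python3 -m jog '[0.55,1,0,0,0,0, 0.55,1,0,0,0,0, 0.55,1,0,0,0,0, 0.55,1,0,0,0,0, 0.55,1,0,0,0,0]'
python3 -m jog '[0.5,1,0,0,0,0, 0.5,1,0,0,0,0, 0.5,1,0,0,0,0, 0.5,1,0.5,0,0,0, 0,0,1,0,0,0]'
python3 -c "
from h import *
b=base()
go(136,-77,.062)
p,d=crop('side',235,150,395,270,5,'s11.png')
p,d=crop('top',245,115,405,235,5,'t11.png')"
```

```text
t: 16.85
eef_pos: [0.6553, -0.0034, 0.1633]
tool_rot: [[0.998, 0.069, -0.001], [0.069, -0.998, 0.0], [-0.001, -0.0, -1.0]]
wrist_force: [0.0, 0.5, -0.1]
grip_width: 0.0
t: 17.48
eef_pos: [0.7244, -0.1221, 0.1187]
tool_rot: [[0.998, 0.065, 0.002], [0.065, -0.998, -0.002], [0.002, 0.002, -1.0]]
wrist_force: [-0.2, -0.5, -0.1]
grip_width: 0.0001
t 17.48 base pos [137.5 -81.7 118.7] F [-0.2 -0.5] -0.1 w 0.1
move units cur [-0.05 -0.16  1.89] after turn [-0.05 -0.16  1.89] turn units [ 0.03 -0.03 -0.08]
```

View pics/s11.png

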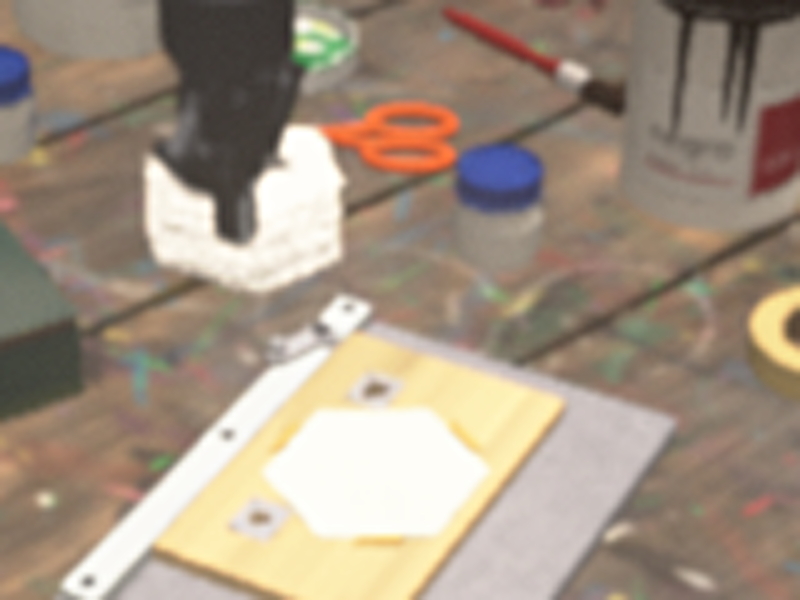

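View pics/t11.png

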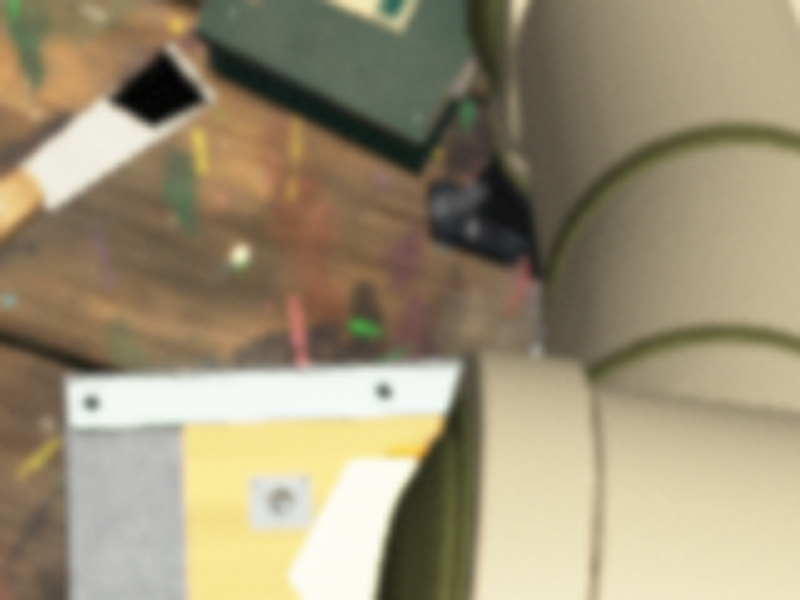

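The finger is above and behind the button, in front of the paper stack with clearance. Going down.

```bash
python3 -m jog '[0,-0.16,0.7,0,0,0, 0,0,0.6,0,0,-0.05, 0,0,0.4,0,0,0, 0,0,0.2,0,0,0, 0,0,0,0,0,0]'
python3 -c "
from h import *
b=base()
go(124,-77,.062)
p,d=crop('side',235,180,355,270,6,'s12.png')"
```

```text
t: 18.2
eef_pos: [0.7225, -0.1124, 0.0612]
tool_rot: [[0.997, 0.073, -0.001], [0.073, -0.997, 0.0], [-0.001, -0.0, -1.0]]
wrist_force: [0.1, -0.5, 0.4]
grip_width: 0.0001
t 18.2 base pos [136.3 -71.9  61.2] F [ 0.1 -0.5] 0.4 w 0.1
move units cur [-0.41  0.17 -0.03] after turn [-0.41  0.17 -0.03] turn units [-0.    0.02  0.05]
```

View pics/s12.png

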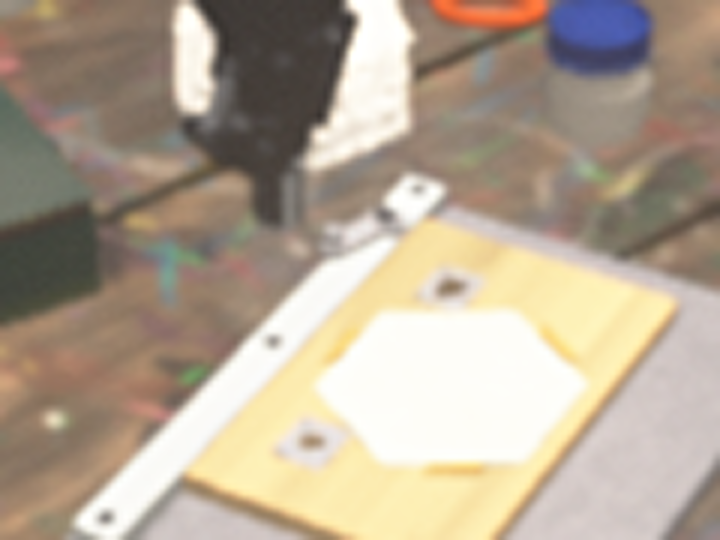

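```bash
python3 -m jog '[-0.1,0.12,0,0,0,0, -0.2,0.1,0,0,0,0.05, -0.1,0,0,0,0,0, -0.1,0,0,0,0,0, -0.1,0,0,0,0,0]'
python3 -c "
from h import *
b=base()
go(87,-79,.062)"
python3 -m jog '[-0.15,0,0,0,0,0, -0.15,0,0,0,0,0, -0.15,0,0,0,0,0, -0.15,0,0,0,0,0, 0,0,0,0,0,0]'
python3 -c "
from h import *
b=base()
go(87,-79,.062)
p,d=crop('side',235,180,355,270,6,'s13.png')"
```

```text
t: 18.88
eef_pos: [0.7055, -0.1196, 0.0618]
tool_rot: [[0.998, 0.07, 0.0], [0.07, -0.998, 0.001], [0.0, -0.001, -1.0]]
wrist_force: [1.8, 1.4, 1.1]
grip_width: -0.0
t 18.88 base pos [118.9 -77.9  61.8] F [1.9 1.3] 1.1 w -0.0
move units cur [-1.06  0.04 -0.01] after turn [-1.06  0.04 -0.01] turn units [-0.01 -0.01  0.01]
t: 19.5
eef_pos: [0.6864, -0.1221, 0.0615]
tool_rot: [[0.998, 0.069, -0.002], [0.069, -0.998, -0.0], [-0.002, 0.0, -1.0]]
wrist_force: [-0.3, 0.3, 0.4]
grip_width: 0.0003
t 19.5 base pos [ 99.6 -79.   61.5] F [-0.3  0.3] 0.4 w 0.3
move units cur [-0.42 -0.   -0.02] after turn [-0.42 -0.   -0.02] turn units [ 0.    0.03 -0.01]
```

View pics/s13.png

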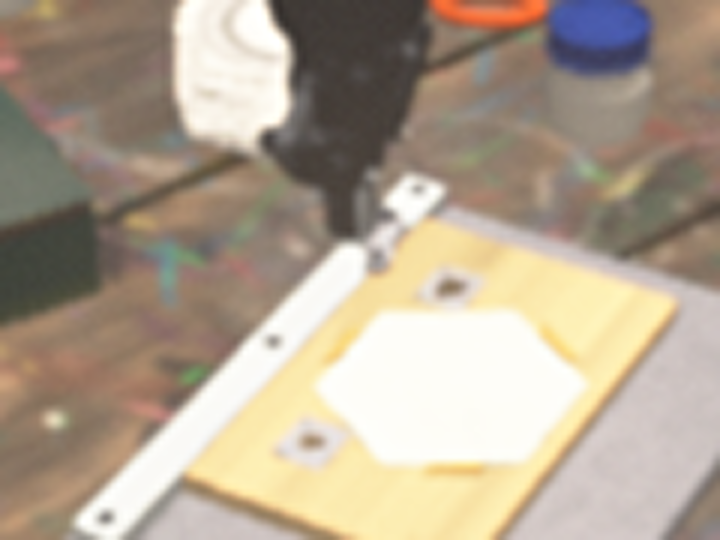

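The stud, now at side crop (378,255), is swinging out in front of the finger. I'll continue.

```bash
python3 -m jog '[-0.12,0,0,0,0,0, -0.12,0,0,0,0,0, -0.12,0,0,0,0,0, -0.06,0,0,0,0,0, 0,0,0,0,0,0]'
python3 -c "
from h import *
b=base()
go(73,-62,.062)
p,d=crop('side',235,180,355,270,6,'s14.png')"
```

```text
t: 20.18
eef_pos: [0.675, -0.1229, 0.0619]
tool_rot: [[0.998, 0.069, 0.0], [0.069, -0.998, -0.0], [0.0, 0.0, -1.0]]
wrist_force: [2.3, -1.6, 1.3]
grip_width: -0.0002
t 20.18 base pos [ 88.2 -79.1  61.9] F [ 2.2 -1.8] 1.3 w -0.2
move units cur [-0.51 -0.57 -0.01] after turn [-0.51 -0.57 -0.  ] turn units [ 0.01 -0.   -0.  ]
```

View pics/s14.png

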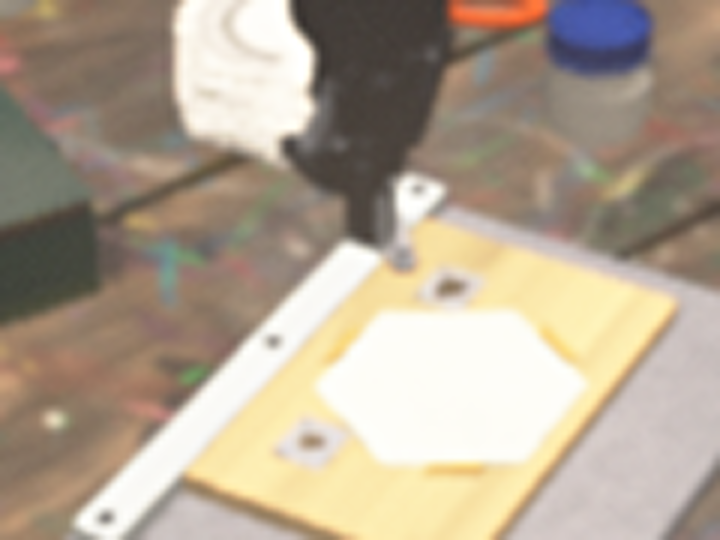

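```bash
python3 -c "
from h import *
f=lambda L:(np.array(L)+.5)/6-.5+[235,180]
print(w2b(ray('side',f([[402,250]]),.045),base()))"
python3 -m jog '[0.1,0,0,0,0,0, 0,-0.4,0,0,0,0, 0,-0.35,0,0,0,0, -0.4,0,0,0,0,0, -0.4,0,0,0,0,0]'
python3 -c "
from h import *
b=base()
go(66,-90,.062)
p,d=crop('side',235,180,355,270,6,'s15.png')"
```

```text
[[ 70.35318858 -75.3362933   45.        ]]
t: 20.85
eef_pos: [0.6507, -0.1014, 0.0614]
tool_rot: [[0.998, 0.07, -0.002], [0.07, -0.998, -0.0], [-0.002, 0.0, -1.0]]
wrist_force: [-0.4, -0.1, 0.6]
grip_width: 0.0001
t 20.85 base pos [ 65.4 -55.9  61.4] F [-0.4 -0.1] 0.6 w 0.1
move units cur [ 0.02  1.14 -0.02] after turn [ 0.02  1.14 -0.02] turn units [0.   0.03 0.01]
```

View pics/s15.png

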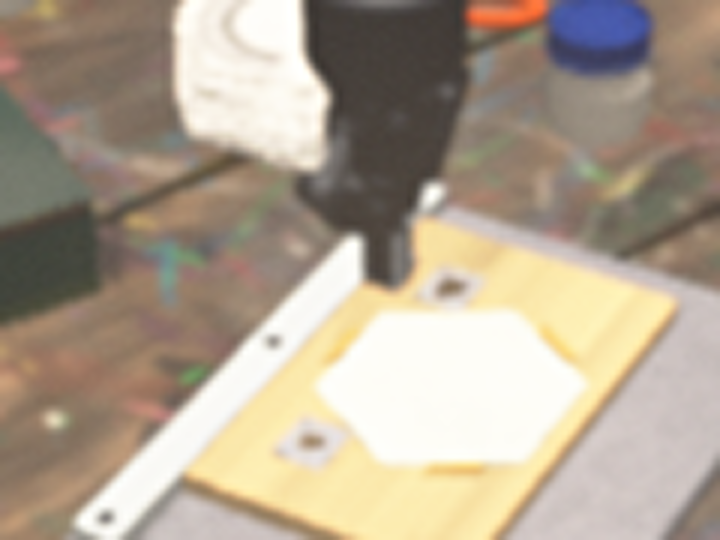

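```bash
python3 -m jog '[0,0.2,0,0,0,0, 0,0.2,0,0,0,0, 0,0.2,0,0,0,0, 0,0.15,0,0,0,0, 0,0,0,0,0,0]'
python3 -c "
from h import *
go(66,-89,.062)"
python3 -m jog '[0,0.1,0,0,0,0, 0,0.1,0,0,0,0, 0,0.05,0,0,0,0, 0,0,0,0,0,0, 0,0,0,0,0,0]'
python3 -c "
from h import *
b=base()
go(66,-89,.062)
p,d=crop('side',235,180,355,270,6,'s16.png')"
```

```text
t: 21.52
eef_pos: [0.6528, -0.124, 0.0611]
tool_rot: [[0.998, 0.069, -0.003], [0.069, -0.998, 0.001], [-0.003, -0.001, -1.0]]
wrist_force: [-2.4, 2.4, -0.5]
grip_width: -0.0002
t 21.52 base pos [ 66.  -78.6  61.1] F [-2.2  2.5] -0.5 w -0.2
move units cur [ 0.    0.35 -0.03] after turn [ 0.    0.35 -0.03] turn units [-0.01  0.04 -0.01]
t: 22.15
eef_pos: [0.6548, -0.1317, 0.0618]
tool_rot: [[0.998, 0.07, 0.0], [0.07, -0.998, -0.0], [0.0, 0.0, -1.0]]
wrist_force: [0.0, 0.2, -0.3]
grip_width: -0.0003
t 22.15 base pos [ 67.4 -86.5  61.8] F [0.  0.2] -0.3 w -0.3
move units cur [-0.05  0.08 -0.01] after turn [-0.05  0.08 -0.01] turn units [ 0.01 -0.01 -0.  ]
```

View pics/s16.png

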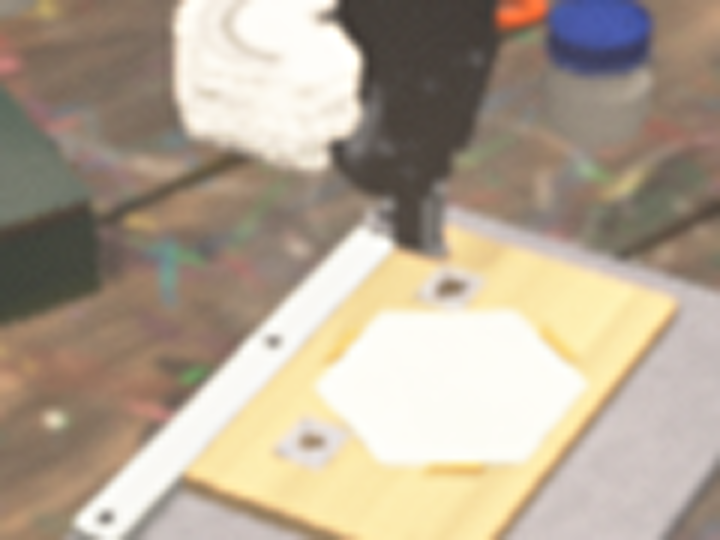

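```bash
python3 -m jog '[0,0.04,0,0,0,0, 0,0,0,0,0,0, 0,0.04,0,0,0,0, 0,0,0,0,0,0, 0,0,0,0,0,0]'
python3 -c "
from h import *
b=base()
go(66,-89,.062)
p,d=crop('top',325,165,405,225,10,'t17.png')"
```

```text
t: 22.82
eef_pos: [0.6543, -0.1337, 0.0615]
tool_rot: [[0.998, 0.07, -0.001], [0.07, -0.998, 0.0], [-0.001, -0.0, -1.0]]
wrist_force: [-0.6, -0.6, 0.9]
grip_width: 0.0
t 22.82 base pos [ 66.7 -88.4  61.5] F [-0.7 -0.6] 0.9 w 0.0
move units cur [-0.02  0.02 -0.02] after turn [-0.02  0.02 -0.02] turn units [-0.    0.01  0.  ]
```

View pics/t17.png

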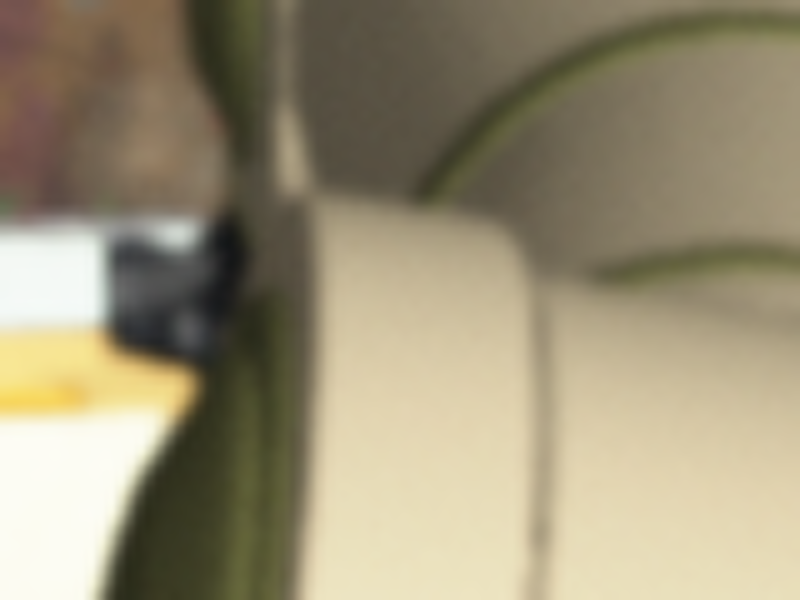

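Hidden by the arm, so I'll back off sideways, lift and look.

```bash
python3 -m jog '[0,-0.3,0,0,0,0, 0,-0.6,0,0,0,0, 0,-0.2,-1,0,0,0, 0,-0.5,-1,0,0,0, 0,-1,-1,0,0,0]'
python3 -m jog '[0,-1,0,0,0,0, 0,-1,0,0,0,0, 0,-1,0,0,0,0, 0,-1,0,0,0,0, 0,-1,0,0,0,0]'
python3 -m jog '[-0.5,-0.5,0,0,0,0, -0.5,0,0,0,0,0, 0,0,0,0,0,0, 0,0,0,0,0,0, 0,0,0,0,0,0]'
python3 -c "
from h import *
b=base()
p,d=crop('side',235,180,355,270,6,'s18.png')
p,d=crop('top',245,175,405,295,5,'t18.png'); print(platefit(p,b,tilt=False)); heights(b); print(env.sense()['t'])"
```

```text
t: 23.5
eef_pos: [0.6487, -0.0551, 0.1523]
tool_rot: [[0.998, 0.069, -0.001], [0.069, -0.998, -0.0], [-0.001, 0.0, -1.0]]
wrist_force: [0.5, -0.0, 0.8]
grip_width: 0.0
t: 24.12
eef_pos: [0.6378, 0.0964, 0.1516]
tool_rot: [[0.997, 0.071, -0.001], [0.071, -0.997, 0.001], [-0.001, -0.001, -1.0]]
wrist_force: [1.0, 1.1, 0.2]
grip_width: 0.0006
t: 24.75
eef_pos: [0.6081, 0.1057, 0.1517]
tool_rot: [[0.998, 0.068, -0.0], [0.068, -0.998, -0.0], [-0.0, 0.0, -1.0]]
wrist_force: [0.4, -0.2, -0.1]
grip_width: 0.0003
(array([-9.50233866e+00,  1.25696455e+01,  6.71130489e-03,  2.24609623e+01]), np.float64(9.861634648687499))
top back (216, np.float64(28.8)) mid (108, np.float64(28.0)) front (210, np.float64(28.1)) board right (482, np.float64(16.5)) board front (1116, np.float64(16.3))
24.9
```

View pics/s18.png

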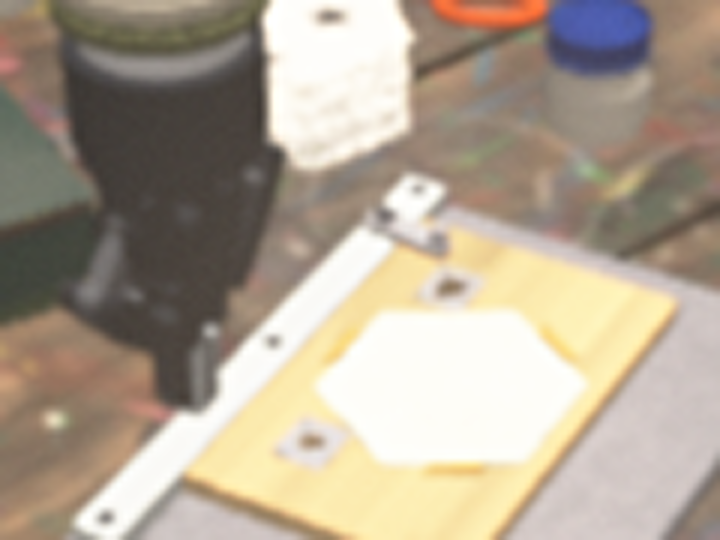

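View pics/t18.png

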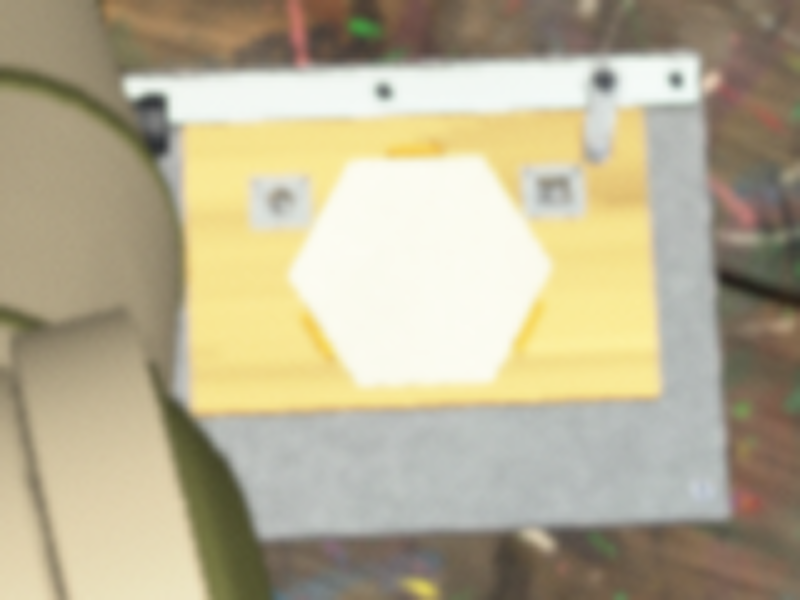

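```bash
python3 -c "
from h import *
b=base()
f=lambda L:(np.array(L)+.5)/5-.5+[245,175]
P=w2b(ray('top',f([[604,80]]),.040),b)[0];S=w2b(ray('top',f([[598,151]]),.045),b)[0];print(P,S,np.arctan2(-(S-P)[0],(S-P)[1]))
f=lambda L:(np.array(L)+.5)/6-.5+[235,180]
P=w2b(ray('side',f([[384,213]]),.040),b)[0];S=w2b(ray('side',f([[438,238]]),.045),b)[0];print(P,S,np.arctan2(-(S-P)[0],(S-P)[1]))
imaging.camera('top')
for n in['squeegee','tape_roll','ink_pot']:
    r=imaging.spot_in('top',n); print(n,[(np.round(x['extent'],1).tolist(),round(x['confidence'],2)) for x in r[:2]])
p,d=imaging.camera('top'); cv2.imwrite('pics/end.png',p[:,:,::-1])"
```

```text
[  94.9562965  -104.15037199   40.        ] [ 59.30423745 -98.8641619   45.        ] 1.423596562327168
[  96.42867814 -103.35848689   40.        ] [ 59.92616899 -92.25896171  45.        ] 1.2756045860847918
squeegee [([134.8, 211.4, 198.1, 256.6], 0.83)]
tape_roll [([422.2, 278.1, 460.9, 317.4], 0.7), ([271.0, 185.6, 389.0, 281.6], 0.63)]
ink_pot [([428.9, 184.0, 458.2, 216.4], 0.7), ([133.9, 209.3, 201.8, 258.8], 0.32)]
```

View pics/end.png

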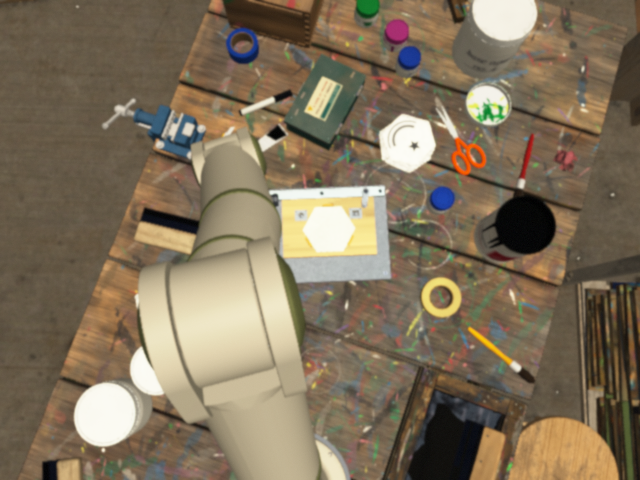

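The bystanders have not moved, but the button reads only 1.28 (side) to 1.42 (top), too near the 1.3 limit. I'll push it further.

```bash
python3 -c "
from h import *
go(64,-68,.152)"
python3 -m jog '[0.4,1,0,0,0,0, 0.4,1,0,0,0,0, 0.1,1,0,0,0,0, 0,1,0,0,0,0, 0,1,0,0,0,0]'
python3 -c "
from h import *
go(64,-68,.062)"
```

```text
t 25.15 base pos [ 36.9 154.6 151.5] F [-0.9  0.2] -0.3 w 0.4
move units cur [ 0.9   7.42 -0.02] after turn [ 0.9   7.42 -0.02] turn units [-0.    0.01 -0.  ]
t: 25.78
eef_pos: [0.645, -0.0421, 0.1515]
tool_rot: [[0.998, 0.07, -0.001], [0.07, -0.998, 0.0], [-0.001, -0.0, -1.0]]
wrist_force: [0.1, -0.2, -0.3]
grip_width: -0.0001
t 25.77 base pos [ 63.8   3.6 151.5] F [ 0.  -0.2] -0.3 w -0.1
move units cur [0.01 2.39 2.98] after turn [0.01 2.39 2.98] turn units [-0.    0.01  0.  ]
```

```bash
python3 -m jog '[0,1,0.2,0,0,0, 0,0.9,0.6,0,0,0, 0,0.4,0.8,0,0,0, 0,0,0.8,0,0,0, 0,0,0.5,0,0,0]'
python3 -m jog '[0,0,0,0,0,0, 0,0.2,0,0,0,0, 0,0.2,0,0,0,0, 0,0.2,0,0,0,0, 0,0,0,0,0,0]'
python3 -c "
from h import *
go(64,-95,.062)"
```

```text
t: 26.4
eef_pos: [0.6493, -0.1101, 0.0633]
tool_rot: [[0.998, 0.07, -0.002], [0.07, -0.998, 0.0], [-0.002, -0.0, -1.0]]
wrist_force: [0.3, 1.6, 0.8]
grip_width: 0.0001
t: 27.02
eef_pos: [0.651, -0.129, 0.0649]
tool_rot: [[0.998, 0.069, -0.0], [0.069, -0.998, -0.0], [-0.0, 0.0, -1.0]]
wrist_force: [-0.2, -0.4, 0.0]
grip_width: -0.0001
t 27.02 base pos [ 63.8 -83.5  64.9] F [-0.2 -0.4] 0.0 w -0.1
move units cur [0.01 0.38 0.1 ] after turn [0.01 0.38 0.1 ] turn units [ 0.01  0.01 -0.02]
```

```bash
python3 -m jog '[0,0,0.12,0,0,0, 0,0.06,0,0,0,0, 0,0.06,0,0,0,0, 0,0.06,0,0,0,0, 0,0,0,0,0,0]'
python3 -c "
from h import *
go(64,-95,.062)"
python3 -m jog '[0,0.06,0,0,0,0, 0,0.06,0,0,0,0, 0,0,0,0,0,0, 0,0,0,0,0,0, 0,0,0,0,0,0]'
python3 -c "
from h import *
go(64,-95,.062)"
```

```text
t: 27.65
eef_pos: [0.6513, -0.1336, 0.061]
tool_rot: [[0.998, 0.07, -0.001], [0.07, -0.998, -0.0], [-0.001, 0.0, -1.0]]
wrist_force: [0.0, -0.0, -0.3]
grip_width: 0.0001
t 27.65 base pos [ 63.8 -88.1  61. ] F [ 0. -0.] -0.3 w 0.1
move units cur [ 0.01  0.23 -0.03] after turn [ 0.01  0.23 -0.03] turn units [ 0.    0.01 -0.  ]
t: 28.28
eef_pos: [0.6516, -0.137, 0.061]
tool_rot: [[0.998, 0.07, -0.001], [0.07, -0.998, -0.0], [-0.001, 0.0, -1.0]]
wrist_force: [-0.5, 0.3, -0.6]
grip_width: -0.0002
t 28.27 base pos [ 63.9 -91.5  61. ] F [-0.5  0.3] -0.6 w -0.2
move units cur [ 0.    0.12 -0.03] after turn [ 0.    0.12 -0.03] turn units [0.   0.01 0.  ]
```

```bash
python3 -m jog '[0,0.05,0,0,0,0, 0,0,0,0,0,0, 0,0.05,0,0,0,0, 0,0,0,0,0,0, 0,0,0,0,0,0]'
python3 -c "
from h import *
go(64,-95,.062)
p,d=crop('side',235,180,355,270,6,'s20.png')"
```

```text
t: 28.9
eef_pos: [0.6519, -0.1401, 0.061]
tool_rot: [[0.998, 0.07, -0.001], [0.07, -0.998, -0.0], [-0.001, 0.0, -1.0]]
wrist_force: [-0.3, 0.2, -0.5]
grip_width: 0.0003
t 28.9 base pos [ 63.9 -94.5  61. ] F [-0.3  0.2] -0.5 w 0.3
move units cur [ 0.    0.02 -0.03] after turn [ 0.    0.02 -0.03] turn units [ 0.    0.01 -0.  ]
```

View pics/s20.png

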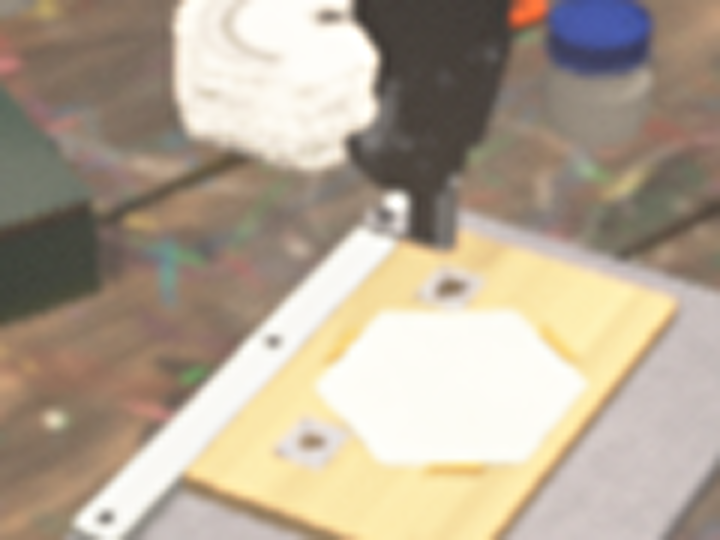

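```bash
python3 -m jog '[0,0.03,0,0,0,0, 0,0,0,0,0,0, 0,0,0,0,0,0, 0,0,0,0,0,0, 0,0,0,0,0,0]'
python3 -m jog '[0,-0.3,0,0,0,0, 0,-0.6,0,0,0,0, 0,-0.2,-1,0,0,0, 0,-0.5,-1,0,0,0, 0,-1,-1,0,0,0]'
python3 -m jog '[0,-1,0,0,0,0, 0,-1,0,0,0,0, 0,-1,0,0,0,0, 0,-1,0,0,0,0, 0,-1,0,0,0,0]'
python3 -m jog '[0,-1,0,0,0,0, 0,-1,0,0,0,0, 0,0,0,0,0,0, 0,0,0,0,0,0, 0,0,0,0,0,0]'
python3 -c "
from h import *
b=base()
p,d=crop('side',235,180,355,270,6,'s21.png')
p,d=crop('top',245,175,405,295,5,'t21.png'); print(platefit(p,b,tilt=False)); heights(b); heights(b,'side'); print(env.sense()['t'])"
```

```text
t: 29.58
eef_pos: [0.6519, -0.1408, 0.061]
tool_rot: [[0.998, 0.07, -0.001], [0.07, -0.998, 0.0], [-0.001, -0.0, -1.0]]
wrist_force: [0.3, 1.0, 0.2]
grip_width: 0.0001
t: 30.2
eef_pos: [0.6462, -0.0623, 0.1518]
tool_rot: [[0.998, 0.069, -0.001], [0.069, -0.998, -0.0], [-0.001, 0.0, -1.0]]
wrist_force: [-0.2, 0.4, -1.0]
grip_width: -0.0001
t: 30.82
eef_pos: [0.6353, 0.0893, 0.151]
tool_rot: [[0.997, 0.071, -0.001], [0.071, -0.997, 0.001], [-0.001, -0.001, -1.0]]
wrist_force: [-0.5, -0.4, -0.2]
grip_width: -0.0
t: 31.45
eef_pos: [0.6317, 0.1454, 0.1509]
tool_rot: [[0.998, 0.069, -0.001], [0.069, -0.998, -0.001], [-0.001, 0.0, -1.0]]
wrist_force: [0.6, 0.2, -0.4]
grip_width: 0.0002
(array([ 1.24933955e+01, -1.28645885e+01,  3.44653079e-04,  1.70141853e-01]), np.float64(0.39903754635885935))
top back (214, np.float64(29.0)) mid (106, np.float64(28.4)) front (204, np.float64(28.4)) board right (487, np.float64(16.2)) board front (1127, np.float64(16.4))
side back (100, np.float64(28.8)) mid (46, np.float64(27.9)) front (92, np.float64(28.1)) board right (159, np.float64(16.3)) board front (530, np.float64(16.0))
31.65
```

View pics/s21.png

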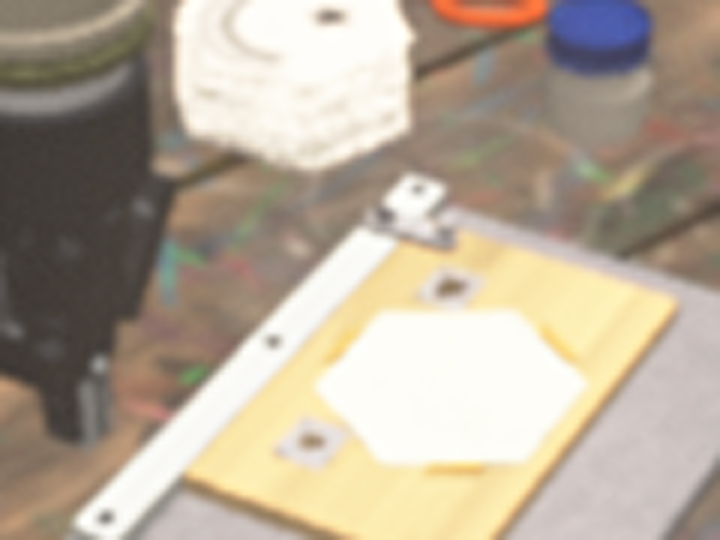

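View pics/t21.png

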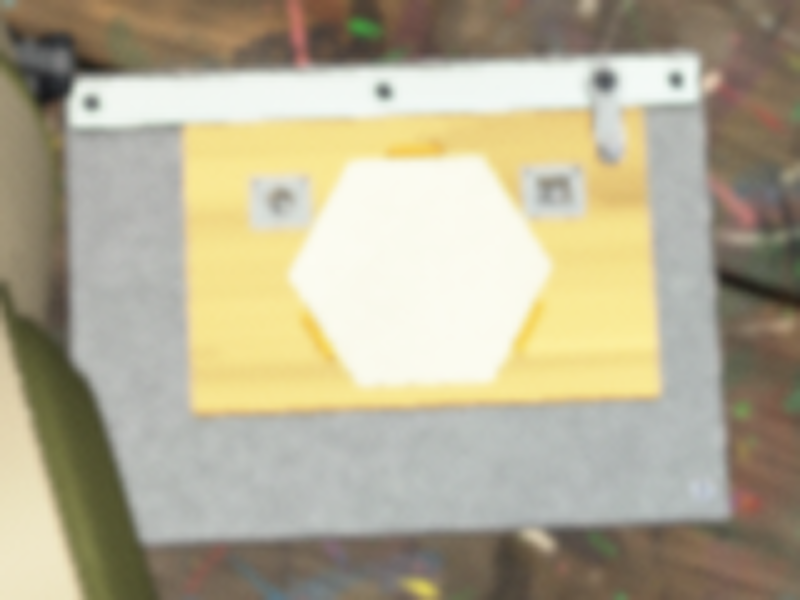

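The button (pivot at top crop (604,80), stud at (610,152)) now lies parallel to the plate's side edges. The plate has not moved and the arm is clear, so I'll hand in.

```bash
python3 -c "
from h import *
b=base()
f=lambda L:(np.array(L)+.5)/5-.5+[245,175]
P=w2b(ray('top',f([[604,80]]),.040),b)[0];S=w2b(ray('top',f([[610,152]]),.045),b)[0];print(np.arctan2(-(S-P)[0],(S-P)[1]))
imaging.camera('top')
for n in['squeegee','tape_roll','ink_pot']:
    print(n,[(np.round(x['extent'],1).tolist(),round(x['confidence'],2)) for x in imaging.spot_in('top',n)[:1]])
print(env.hand_in())"
```

```text
1.5803457110256374
squeegee [([133.6, 209.8, 174.8, 250.6], 0.62)]
tape_roll [([420.0, 279.0, 461.2, 319.7], 0.87)]
ink_pot [([426.3, 187.2, 456.2, 216.1], 0.74)]
the job is handed in; nothing more can be done
None
```

The plate is seated flat on the pins and the turn button is swung out over it. I handed the job in at about 32 s, and no verdict was reported. I pushed the plate square to the fence with both open fingertips, slid it sideways with the closed fingertips until it dropped, then pushed the stud round in two passes.

**Last checks:**
- **Plate:** its top is 28 to 29 mm above the table at front and back, so it lies flat, with yaw about 0. It did not shift while the button was turned.
- **Button:** about 1.58 rad from the top picture. After the first pass it read only 1.28 (side) to 1.42 (top), so I pushed it further; I did not work out a side reading again.
- **Bystanders:** the tape roll and ink pot are where they stood. The squeegee was partly hidden by the arm in the last picture, but its visible left and top edges match.
- **Forces:** the highest wrist force I read was about 6 to 7 N, when the plate met the fence.

**Disagreement:** the final picture fit puts the plate about 1.5 mm forward and 2.1 mm left of the nominal seat. I put this down to camera error, because a plate lying flat over both pins can be off by only about 1.5 mm.

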